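Square up and lock the hair colour sample plates

ROBOT

A 6-joint arm with a two-finger parallel gripper is mounted at the origin on the work surface. World frame = base frame: x ahead of the robot, y to its left, z up, the work surface at z = 0. Lengths are in m, angles in rad, forces in N, time in s.
With the tool pointing down it reaches from about 0.325 to 0.9 m from the base axis. Payload 6.1 kg.
Tool frame: the origin (TCP) lies midway between the tips of the shut fingers; the grasp point (between the pads) lies 19 mm behind it (grasp_offset is the distance from the TCP to the grasp point, in m); z points along the fingers, y is the line along which they close (so a half turn about z gives the same grasp; the last joint's range is limited). The gripper opens to 87 mm and grips with 3 to 60 N. Pads are 19 mm wide; open, the fingers measure 117 mm over their backs; the gripper's body (75 mm by 190 mm) begins 51 mm behind the grasp point.
Start: joints at [-1.373, 0.22, 1.526, -0, 1.395, -0.126], TCP at [0.199, -0.593, 0.223] pointing down, gripper open.
Joint ranges: [-2.98, 2.98], [-0.91, 2.08], [0.09, 2.57], [-1.24, 4.39], [0.2, 2.65], [-2.68, 2.68]. Speed limits (rad/s): [2.57, 2.57, 3.01, 3.14, 3.14, 3.14].

INTERFACE

Orientations are given as a unit quaternion [x, y, z, w].
In Python, from workcell import * gives the robot as it stands.
- The arm moves only by the tool jog_arm, never from a script. Its argument "targets" is a list of rows, each a list of 3 entries, a list of its own where there are three numbers: the opening, from 0 (shut) to 1 (fully open), then the shift along the tool's x, y, z in m, then the turn, a rotation vector about the tool's x, y, z in degrees. In form: [[jaw, [x, y, z], [ax, ay, az]], ...]. A call has 1 to 8 rows; each row shifts and turns the commanded pose from where the row before left it, along the tool's axes as they then stand; what a row does not reach is not made up. A row lasts 1/8 s, in which the tool goes at most 62.5 mm and 10.7 degrees, less where a joint would pass 70% of its speed; a pose out of reach is approached as far as the arm can. A call is refused whole if a number of a shift passes 0.0625 or a number of a turn 10.7, either way. A call with a gripper value outside its range is refused whole. The fingers move at their own pace and stop on an object; "force" is the grip in N (left out, the last holds). Time passes only in rows, so rows that do not move let the fingers close. It gives the time, the measured TCP pose, the force, the opening and the grip force at its end, in the units of the state.
- observe(): the state, without advancing time (a new reading comes with each control period).
- grab_frame(name): name is "side" or "top" or "wrist"; returns (picture, depth): 400x640x3 uint8, red, green, blue; 400x640 float32, m along the optical axis (not along the pixel's ray), 0 where there is no reading.
- calibration(name): a dict with "K" (3x3 intrinsics, pixels), "R" (3x3) and "t" (3): a world point X has camera coordinates R X + t; the wrist camera has in their place "mount" (4x4, takes a point from camera to tool coordinates, whose origin is the TCP and whose axes are the flange's). Camera axes: x right, y down, z forward; pixel columns grow to the right and rows downward; lengths in m; the calibration is good to about 2 mm. A picture is of the moment at which its call begins: read the wrist's pose just before it. calibration takes no time and is no camera call.
- close_job(): hands the job in; it is judged then, once.
The state is a dict: "time_s": time; "joints": joint angles; "qvel": joint speeds; "effort": joint torques, N m; "tool_pos": TCP position; "orientation": TCP orientation; "wrist_force": force on the tool from outside, world axes, zero at the start; "wrist_torque": the same for the moment, N m; "width": finger opening in m; "grasp_force": force on a finger pad.
Only numpy, scipy, OpenCV 4.12 (cv2) and the standard library are available. Lean on these libraries where they do the work, as an engineer would, in place of code of your own. Each camera call takes 0.05 s, during which the arm holds its last target. There are 200 camera calls.

TASK

The wooden sample holder stands empty and locked: first swing its yellow-knobbed lock arm fully open, then draw the red-finned jaw fully back. Gather all the hair colour plates into one flat pile in the holder, long sides along the far fence, tap the pile until every edge is flush and it sits right in the corner of the two fences, and only then push the jaw fully home against it and turn the lock arm all the way across behind the jaw. Leave the cream jar, spray bottle and wig stand where they stand.

Things in the scene. Friction and masses are not known exactly. Their poses are not given: they have to be found in the camera images.
- plate_black: black hair colour sample plate, flat rigid plastic, 50 mm along its x, 100 mm along its y, 8 mm thick, about 50 g, with a thin white line near each short end; origin at the centre of its underside. From run to run some plates are absent (None)
- plate_brown: brown hair colour sample plate, flat rigid plastic, 50 mm along its x, 100 mm along its y, 8 mm thick, about 50 g, with a thin white line near each short end; origin at the centre of its underside. From run to run some plates are absent (None)
- plate_copper: copper hair colour sample plate, flat rigid plastic, 50 mm along its x, 100 mm along its y, 8 mm thick, about 50 g, with a thin white line near each short end; origin at the centre of its underside. From run to run some plates are absent (None)
- plate_blonde: blonde hair colour sample plate, flat rigid plastic, 50 mm along its x, 100 mm along its y, 8 mm thick, about 50 g, with a thin white line near each short end; origin at the centre of its underside. From run to run some plates are absent (None)
- plate_burgundy: burgundy hair colour sample plate, flat rigid plastic, 50 mm along its x, 100 mm along its y, 8 mm thick, about 50 g, with a thin white line near each short end; origin at the centre of its underside. From run to run some plates are absent (None)
- holder: fixed wooden sample holder: board 12 mm thick, from x -105 to +90, y -73 to +98 mm of its origin (on its underside). Two dark fences rise 45 mm above the board and meet in a corner: far fence (inner face x = +75 mm, y -60 to +58) and side fence (inner face y = +50 mm, x 0 to +85). Open on its -y side; the jaw slides in from -x. z up
- pile_home (a point): point on the board's upper surface (12 mm above the chest top) that lies under the centre of the pile when the pile is tapped fully into the corner, plates with their short (50 mm) side along x: 25 mm from the far fence, 50 mm from the side fence; axes as the holder's
- jaw (a joint): sliding aluminium jaw, 0 (open) to 0.085 m (home: its face 51.5 mm from the far fence, 1.5 mm short of a squared pile); grows towards the holder's +x; 2 N friction, stays where left, starts at 0.070 to 0.085 m. Block 16 mm thick along x, 90 mm wide, 43 mm high above the board, red fin on top.
- jaw_fin (a point): centre of the top of the jaw's red fin, 71 mm above the board; the fin is 16 mm thick along the holder's x, 44 mm wide along y, and rises 28 mm above the jaw's block and 26 mm above the fences. Pinch it to slide the jaw, or push its back
- lock (a joint): swinging lock arm on an upright hinge, 0 (open, arm pointing to the holder's -x) to 1.571 rad (locked, arm pointing to -y, across behind the jaw); grows anticlockwise seen from above, light friction (about 1 N at the knob), stays where left; starts at 1.25 to 1.571 rad, in the way of the jaw
- lock_knob (a point): centre of the top of the yellow knob at the end of the lock arm: an upright round post 12 mm across, 52 mm high above the board, its lowest 14 mm hidden by the arm; 70 mm from the hinge. At the locked end the jaw's back stands 21 mm from the knob's axis on the +x side
- lock_hinge (a point): a point on the lock arm's upright hinge axis, at the height of the knob's top
- cream_jar: closed white jar of hair cream with a green cap, 72 mm across, 70 mm high, beyond the plates; origin under its centre
- spray_bottle: blue spray bottle with a white lever-trigger head, 68 mm across, 186 mm high, to the left; origin under its centre
- wig_head: black plastic wig stand head, 170 mm across the foot, 288 mm high, far left; origin under its centre
There are look-alikes about, which are no part of the job. Leave any green or turquoise look-alike of the plate_black alone.

How it is judged:
On the way, in this order (a step that is already met when the one before it is completed fails the run):
1. the lock arm is swung open (below 0.4 rad) before the jaw is drawn back (still beyond 50 mm) (value of joint lock below 0.4 rad and value of joint jaw above 0.05 m), for 0.1 s.
2. the jaw is drawn fully back (below 15 mm) (value of joint jaw below 0.015 m), for 0.1 s.
3. all the plates lie piled flat and square in the corner of the fences, the jaw still open (less than 60 mm along its slide) (x of plate_black in the frame of pile_home between -0.003 and 0.003 m and y of plate_black in the frame of pile_home between -0.003 and 0.003 m and z of plate_black in the frame of pile_home between -0.003 and 0.036 m and angle between each of plate_black, plate_brown, plate_copper, plate_blonde, plate_burgundy's own z axis and vertical below 0.06 rad and angle between the x axis of each of plate_black, plate_brown, plate_copper, plate_blonde, plate_burgundy and the x axis of pile_home, either way round below 0.04 rad and x of plate_brown in the frame of pile_home between -0.003 and 0.003 m and y of plate_brown in the frame of pile_home between -0.003 and 0.003 m and z of plate_brown in the frame of pile_home between -0.003 and 0.036 m and x of plate_copper in the frame of pile_home between -0.003 and 0.003 m and y of plate_copper in the frame of pile_home between -0.003 and 0.003 m and z of plate_copper in the frame of pile_home between -0.003 and 0.036 m and x of plate_blonde in the frame of pile_home between -0.003 and 0.003 m and y of plate_blonde in the frame of pile_home between -0.003 and 0.003 m and z of plate_blonde in the frame of pile_home between -0.003 and 0.036 m and x of plate_burgundy in the frame of pile_home between -0.003 and 0.003 m and y of plate_burgundy in the frame of pile_home between -0.003 and 0.003 m and z of plate_burgundy in the frame of pile_home between -0.003 and 0.036 m and value of joint jaw below 0.06 m), for 0.2 s.
4. the jaw is pushed fully home (within 3 mm), the lock arm still open (less than 0.8 rad) (value of joint jaw above 0.082 m and value of joint lock below 0.8 rad), for 0.2 s.
5. the lock arm is turned across behind the jaw (beyond 1.40 rad) (value of joint lock above 1.4 rad), for 0.2 s.
At the end, for the whole second after the job is handed in: every plate present lies flat in the pile, within 3 mm of the fully cornered place in each direction and 0.04 rad of square, at rest; the jaw is home within 3 mm and the lock arm beyond 1.40 rad (x of plate_black in the frame of pile_home between -0.003 and 0.003 m and y of plate_black in the frame of pile_home between -0.003 and 0.003 m and z of plate_black in the frame of pile_home between -0.003 and 0.036 m and angle between each of plate_black, plate_brown, plate_copper, plate_blonde, plate_burgundy's own z axis and vertical below 0.06 rad and angle between the x axis of each of plate_black, plate_brown, plate_copper, plate_blonde, plate_burgundy and the x axis of pile_home, either way round below 0.04 rad and x of plate_brown in the frame of pile_home between -0.003 and 0.003 m and y of plate_brown in the frame of pile_home between -0.003 and 0.003 m and z of plate_brown in the frame of pile_home between -0.003 and 0.036 m and x of plate_copper in the frame of pile_home between -0.003 and 0.003 m and y of plate_copper in the frame of pile_home between -0.003 and 0.003 m and z of plate_copper in the frame of pile_home between -0.003 and 0.036 m and x of plate_blonde in the frame of pile_home between -0.003 and 0.003 m and y of plate_blonde in the frame of pile_home between -0.003 and 0.003 m and z of plate_blonde in the frame of pile_home between -0.003 and 0.036 m and x of plate_burgundy in the frame of pile_home between -0.003 and 0.003 m and y of plate_burgundy in the frame of pile_home between -0.003 and 0.003 m and z of plate_burgundy in the frame of pile_home between -0.003 and 0.036 m and value of joint jaw above 0.082 m and value of joint lock above 1.4 rad and linear speed of each of plate_black, plate_brown, plate_copper, plate_blonde, plate_burgundy below 0.02 m/s); the robot touches nothing.
It fails at once if the cream jar pushed more than 50 mm away or knocked over (distance of cream_jar from where it was at the start of the episode above 0.05 m or angle between cream_jar's own z axis and vertical above 0.5 rad).
It fails at once if the spray bottle pushed more than 50 mm away or knocked over (distance of spray_bottle from where it was at the start of the episode above 0.05 m or angle between spray_bottle's own z axis and vertical above 0.5 rad).
It fails at once if the wig stand head pushed more than 50 mm away or knocked over (distance of wig_head from where it was at the start of the episode above 0.05 m or angle between wig_head's own z axis and vertical above 0.5 rad).
Of plate_black, plate_brown, plate_copper, plate_blonde, plate_burgundy only 3 to 5 are there at a start; the rules pass over those that are not, and their reading is None.
At some moment in a run one of plate_black, plate_brown, plate_copper, plate_blonde, plate_burgundy may be knocked a few centimetres aside while the robot is not near it.
Once in a run the grip may slacken for a moment while it holds something.
It also fails if it takes over 210 s, if anything falls off the work surface, if the arm or the gripper's body presses on something with over 40 N, if the wrist force passes 120 N, or if a joint passes its speed limit or range.

## Working session

There is one attempt and no reset: what is moved stays moved. The work goes in short steps, Python scripts to look and compute and a tool call to move; the robot and the scene stay as the last step left them, time stands still between calls to the robot, and variables do not carry over. Pictures are saved under pics/ and viewed, at most 14 in all, crops included, and the job is handed in when it is done.

Besides the shell and the picture viewer there is one more tool, called after "Emit:" as a command line: name --argument value ..., lists and objects as JSON in quotes. jog_arm: Moves the arm, as the interface text tells. Its arguments: {"type":"object","properties":{"targets":{"type":"array"},"force":{"type":"number"}},"required":["targets"]}

```bash
ls; mkdir -p pics; cat > h.py <<'E'
from workcell import *
import numpy as np, cv2
from scipy.spatial.transform import Rotation as Rn
def save(name,fn):
    p,d=grab_frame(name); cv2.imwrite('pics/'+fn+'.png',p[:,:,::-1]); np.save('pics/'+fn+'.npy',d); return p,d
def px2w(name,u,v,d=None,z=None,pose=None):
    c=calibration(name);K=np.array(c['K']);r=np.linalg.inv(K)@np.array([u,v,1.])
    if name=='wrist':
        M=np.array(c['mount']);R0=Rn.from_quat(pose['orientation']).as_matrix()
        A=R0@M[:3,:3];o=R0@M[:3,3]+np.array(pose['tool_pos'])
    else:
        A=np.array(c['R']).T;o=-A@np.array(c['t'])
    w=A@r
    s=d if z is None else (z-o[2])/w[2]
    return o+s*w
E
python3 - <<'E'
from h import *
s=observe();print(s['tool_pos'],s['orientation'],s['width'])
save('top','top0');save('side','side0')
for n in('top','side','wrist'):print(n,calibration(n))
E
```

```text
pics
[ 0.19874122 -0.59190629  0.22143516] [ 9.86923501e-01  1.61186447e-01 -2.71357394e-05 -9.65521189e-04] 0.08728559861677153
top {'K': array([[501.69604173,   0.        , 320.23987906],
       [  0.        , 501.69604173, 208.32389347],
       [  0.        ,   0.        ,   1.        ]]), 'R': array([[-0.00953464, -0.99995081, -0.00273246],
       [-0.99320953,  0.00978715, -0.11592687],
       [ 0.11594791,  0.00160859, -0.99325399]]), 't': array([0.10516529, 0.53352293, 1.75366459])}
side {'K': array([[466.30445037,   0.        , 318.28682306],
       [  0.        , 466.30445037, 198.54932711],
       [  0.        ,   0.        ,   1.        ]]), 'R': array([[-0.80820233, -0.58847106,  0.02260112],
       [-0.36801928,  0.47472943, -0.79949596],
       [ 0.45975082, -0.65447214, -0.60024612]]), 't': array([0.50368718, 0.21808801, 1.35424566])}
wrist {'K': array([[341.99523888,   0.        , 320.611163  ],
       [  0.        , 341.99523888, 196.10339669],
       [  0.        ,   0.        ,   1.        ]]), 'mount': array([[-4.44317834e-04, -9.60922001e-01, -2.76818914e-01,
         7.54562895e-02],
       [ 9.99999846e-01, -5.18884965e-04,  1.96121761e-04,
         4.22907224e-05],
       [-3.32094888e-04, -2.76818785e-01,  9.60922083e-01,
        -1.61409068e-01],
       [ 0.00000000e+00,  0.00000000e+00,  0.00000000e+00,
         1.00000000e+00]])}
```

View pics/top0.png

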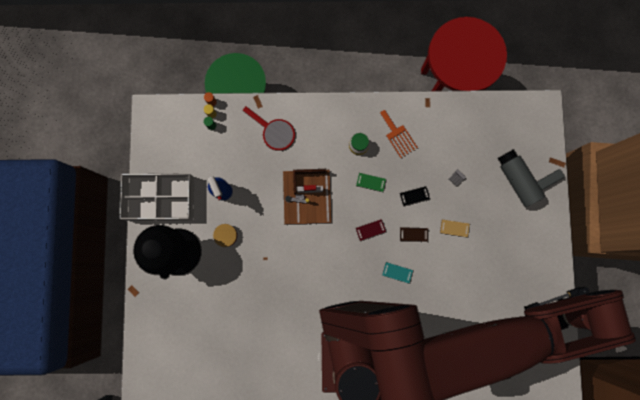

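View pics/side0.png

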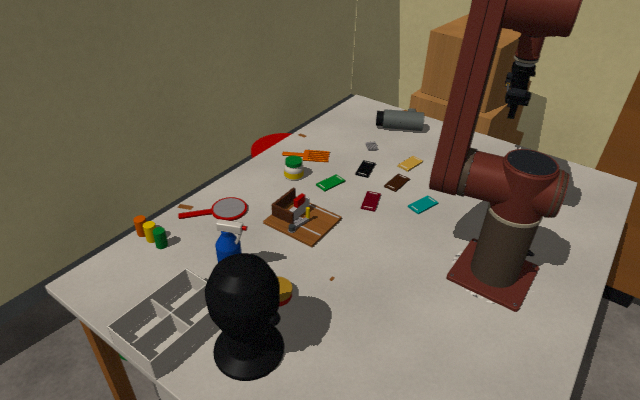

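Top view: plates black (415,196), brown (414,234), burgundy (371,230) and blonde (455,228). Green (371,182) and turquoise (398,272) are look-alikes to leave alone, and I see no copper plate. The holder is at (308,197), the jar at (360,143) and the spray bottle at (220,188). An enlarged crop should confirm this.

```bash
python3 - <<'E'
import cv2,numpy as np
from h import *
i=cv2.imread('pics/top0.png');a=cv2.resize(i[160:290,275:475],None,fx=4,fy=4,interpolation=cv2.INTER_CUBIC)
cv2.imwrite('pics/c0.png',a)
for n,u,v in(('black',415,196),('brown',414,234),('burg',371,230),('blonde',455,228),('hold',308,215)):print(n,px2w('top',u,v,z=.01))
E
```

```text
black [ 0.57839106 -0.24233727  0.01      ]
brown [ 0.44122445 -0.23445058  0.01      ]
burg [ 0.45705141 -0.0809981   0.01      ]
blonde [ 0.4612974  -0.38186338  0.01      ]
hold [0.51326177 0.14425069 0.01      ]
```

View pics/c0.png

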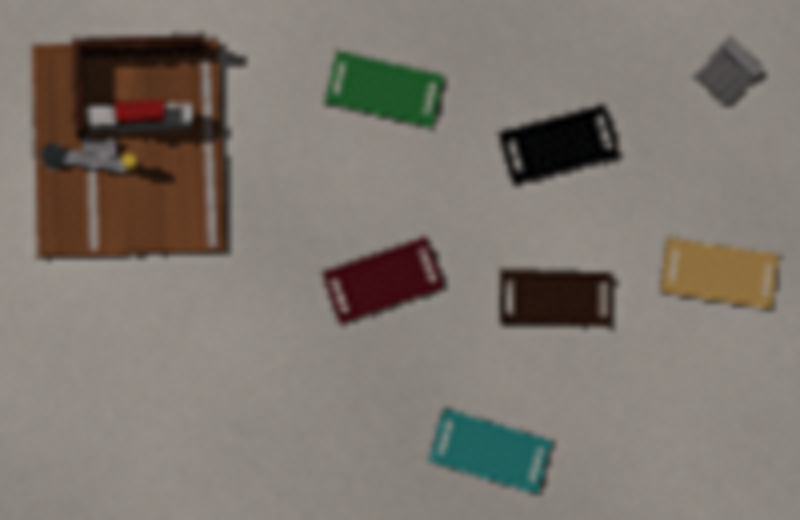

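All four plates are confirmed: burgundy, black, brown and blonde. The lock arm lies across behind the jaw, with the hinge at the left and the knob at crop (130,160). Next I work out the rough holder and plate poses and write a planning helper.

```bash
cat >> h.py <<'E'
def yaw(s):
    x=Rn.from_quat(s['orientation']).as_matrix()[:,0]; return np.degrees(np.arctan2(x[1],x[0]))
def plan(p,psi=None,p0=None,psi0=None,step=.06,jaw=None):
    """suggest rows (tool axes) to world point p and yaw psi (deg)"""
    s=observe();p0=np.array(s['tool_pos'] if p0 is None else p0);psi0=yaw(s) if psi0 is None else psi0
    psi=psi0 if psi is None else psi
    D=np.array(p)-p0;dy=(psi-psi0+180)%360-180
    n=int(max(1,np.ceil(np.linalg.norm(D)/step),np.ceil(abs(dy)/10.5)))
    rows=[];q=p0.copy()
    for i in range(n):
        a=np.radians(psi0+dy*i/n);d=D/n
        rows.append([jaw,[round(d[0]*np.cos(a)+d[1]*np.sin(a),4),round(d[0]*np.sin(a)-d[1]*np.cos(a),4),round(-d[2],4)],[0,0,round(-dy/n,2)]])
    print(np.round(p0,4),round(psi0,2),'->',np.round(p,4),round(psi,2),n,'rows');
    print(rows[0] if n>0 and abs(dy)<.3 else '\n'.join(map(str,rows)),'x',n)
E
python3 - <<'E'
from h import *
f=lambda u,v,z:px2w('top',275+u/4-.5,160+v/4-.5,z=z)
for u,v in((38,257),(228,252),(34,45),(130,160)):print(f(u,v,.012 if u!=130 else .064))
for n,P in dict(burg=[(432,238),(445,285),(342,324),(323,272)],black=[(604,105),(619,156),(515,184),(500,132)],brown=[(501,269),(612,271),(612,327),(501,325)],blonde=[(667,237),(779,254),(774,309),(660,292)]).items():
    w=np.array([f(u,v,.008)[:2] for u,v in P],np.float32);r=cv2.minAreaRect(w*1000);print(n,w.mean(0),r)
plan([.44,.13,.36],2)
E
```

```text
[0.4823764  0.23042597 0.012     ]
[0.48520752 0.0601524  0.012     ]
[0.67534481 0.23383139 0.012     ]
[0.56222629 0.14596556 0.064     ]
burg [ 0.45926806 -0.08082888] ((457.89093017578125, -81.26045227050781), (49.437503814697266, 102.82302856445312), 16.76622772216797)
black [ 0.58033305 -0.24053447] ((580.4151611328125, -240.52392578125), (49.01964569091797, 97.7196044921875), 14.403092384338379)
brown [ 0.44140494 -0.23347278] ((441.39935302734375, -233.55294799804688), (99.4617691040039, 50.191070556640625), 88.40560913085938)
blonde [ 0.46240568 -0.38061988] ((462.44525146484375, -380.8839111328125), (102.61339569091797, 50.0467529296875), 80.91199493408203)
[ 0.1987 -0.592   0.2215] 18.55 -> [0.44 0.13 0.36] 2 13 rows
[None, [np.float64(0.0353), np.float64(-0.0467), np.float64(-0.0107)], [0, 0, np.float64(1.27)]]
[None, [np.float64(0.0342), np.float64(-0.0475), np.float64(-0.0107)], [0, 0, np.float64(1.27)]]
[None, [np.float64(0.0332), np.float64(-0.0483), np.float64(-0.0107)], [0, 0, np.float64(1.27)]]
[None, [np.float64(0.0321), np.float64(-0.049), np.float64(-0.0107)], [
[... 200 characters left out ...]
p.float64(1.27)]]
[None, [np.float64(0.0287), np.float64(-0.051), np.float64(-0.0107)], [0, 0, np.float64(1.27)]]
[None, [np.float64(0.0276), np.float64(-0.0516), np.float64(-0.0107)], [0, 0, np.float64(1.27)]]
[None, [np.float64(0.0264), np.float64(-0.0522), np.float64(-0.0107)], [0, 0, np.float64(1.27)]]
[None, [np.float64(0.0253), np.float64(-0.0528), np.float64(-0.0107)], [0, 0, np.float64(1.27)]]
[None, [np.float64(0.0241), np.float64(-0.0534), np.float64(-0.0107)], [0, 0, np.float64(1.27)]]
[None, [np.float64(0.0229), np.float64(-0.0539), np.float64(-0.0107)], [0, 0, np.float64(1.27)]]
[None, [np.float64(0.0217), np.float64(-0.0544), np.float64(-0.0107)], [0, 0, np.float64(1.27)]] x 13
```

```bash
cat >> h.py <<'E'
def plan(p,psi=None,p0=None,psi0=None,step=.058,jaw=None):
    """suggest: turn in place, then equal shifts in tool axes"""
    s=observe();p0=np.array(s['tool_pos'] if p0 is None else p0);psi0=yaw(s) if psi0 is None else psi0
    psi=psi0 if psi is None else psi
    D=np.array(p)-p0;dy=(psi-psi0+180)%360-180
    m=int(np.ceil(abs(dy)/10.5));n=int(max(1,np.ceil(np.linalg.norm(D)/step)));a=np.radians(psi)
    d=D/n;t=[d[0]*np.cos(a)+d[1]*np.sin(a),d[0]*np.sin(a)-d[1]*np.cos(a),-d[2]]
    print(np.round(p0,4),round(psi0,2),'->',np.round(p,4),round(psi,2),'| turn %.2f x%d, shift'%(-dy/max(m,1),m),[round(float(x),4) for x in t],'x',n)
E
python3 - <<'E'
from h import *
plan([.44,.13,.36],1)
E
```

```text
[ 0.1987 -0.592   0.2215] 18.55 -> [0.44 0.13 0.36] 1 | turn 8.78 x2, shift [0.0181, -0.0513, -0.0099] x 14
```

Emit:
jog_arm --targets '[[1, [0, 0, 0], [0, 0, 8.8]], [1, [0, 0, 0], [0, 0, 8.8]], [1, [0.018, -0.051, -0.01], [0, 0, 0]], [1, [0.018, -0.051, -0.01], [0, 0, 0]], [1, [0.018, -0.051, -0.01], [0, 0, 0]], [1, [0.018, -0.051, -0.01], [0, 0, 0]], [1, [0.018, -0.051, -0.01], [0, 0, 0]], [1, [0.018, -0.051, -0.01], [0, 0, 0]]]'

```text
time_s: 1.1
tool_pos: [0.3019, -0.2829, 0.2825]
orientation: [1.0, 0.008, 0.0, -0.0]
wrist_force: [0.9, -0.5, -0.4]
width: 0.0873
grasp_force: 0.0
```

Emit:
jog_arm --targets '[[1, [0.018, -0.051, -0.01], [0, 0, 0]], [1, [0.018, -0.051, -0.01], [0, 0, 0]], [1, [0.018, -0.051, -0.01], [0, 0, 0]], [1, [0.018, -0.051, -0.01], [0, 0, 0]], [1, [0.018, -0.051, -0.01], [0, 0, 0]], [1, [0.018, -0.051, -0.01], [0, 0, 0]], [1, [0.018, -0.051, -0.01], [0, 0, 0]], [1, [0.018, -0.051, -0.01], [0, 0, 0]]]'

```text
time_s: 2.1
tool_pos: [0.439, 0.1275, 0.3626]
orientation: [1.0, 0.008, 0.0, 0.0]
wrist_force: [1.2, -0.7, -0.4]
width: 0.0868
grasp_force: 0.0
```

Emit:
jog_arm --targets '[[1, [0, 0, 0], [0, 0, 0]], [1, [0, 0, 0], [0, 0, 0]]]'

```text
time_s: 2.35
tool_pos: [0.4386, 0.1255, 0.3619]
orientation: [1.0, 0.009, -0.001, 0.0]
wrist_force: [0.5, -0.2, 1.3]
width: 0.0872
grasp_force: 0.0
```

```bash
cat > look.py <<'E'
from h import *
import sys,json
s=observe();p,d=save('wrist',sys.argv[1]);s2={k:(v.tolist() if hasattr(v,'tolist') else v) for k,v in s.items()}
json.dump(s2,open('pics/'+sys.argv[1]+'.json','w'))
print(s['time_s'],np.round(s['tool_pos'],4),yaw(s),s['orientation'])
E
python3 look.py w1
```

```text
2.35 [0.4386 0.1255 0.3619] 1.0072917216098414 [ 9.99961082e-01  8.79037810e-03 -6.78650930e-04  3.21851614e-04]
```

View pics/w1.png

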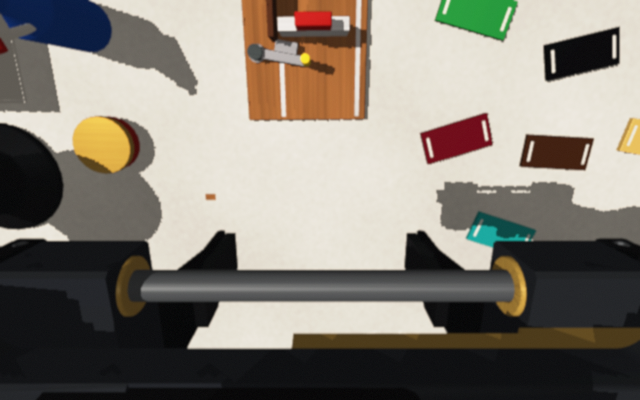

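The wrist view shows the holder at the top edge (305,55), cut off, with plates to the right. I'll back up 85 mm to see all of it.

Emit:
jog_arm --targets '[[1, [-0.045, 0.015, 0], [0, 0, 0]], [1, [-0.045, 0.015, 0], [0, 0, 0]], [1, [0, 0, 0], [0, 0, 0]], [1, [0, 0, 0], [0, 0, 0]]]'

```text
time_s: 2.9
tool_pos: [0.3497, 0.0933, 0.3627]
orientation: [1.0, 0.007, 0.001, -0.0]
wrist_force: [-0.3, -0.4, 0.2]
width: 0.087
grasp_force: 0.0
```

```bash
python3 look.py w2; python3 - <<'E'
import cv2
i=cv2.imread('pics/w2.png');print(i.shape);cv2.imwrite('pics/w2c.png',cv2.resize(i[0:200,190:420],None,fx=3,fy=3,interpolation=cv2.INTER_CUBIC))
E
```

```text
2.9 [0.3497 0.0933 0.3627] 0.8201370387220595 [ 9.99974123e-01  7.15698882e-03  7.28201256e-04 -1.34533545e-05]
(400, 640, 3)
```

View pics/w2c.png

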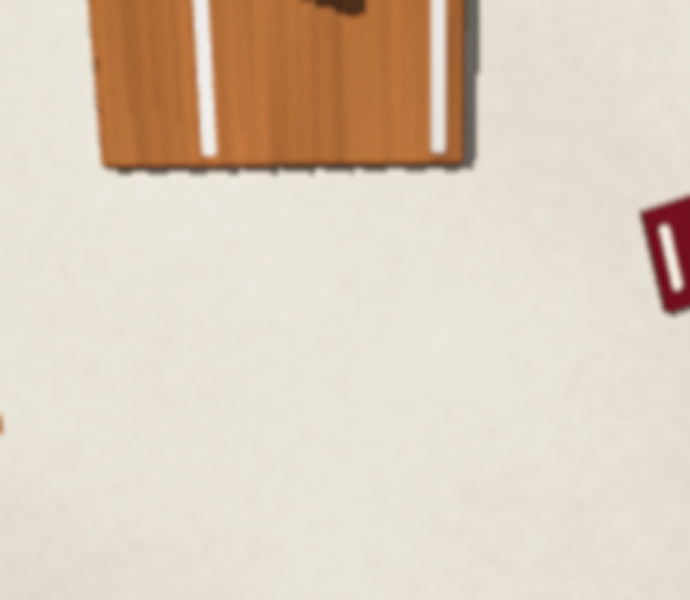

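That was the wrong way: the holder lies further ahead, with its near edge at crop row 165. I'll move 200 mm forward.

Emit:
jog_arm --targets '[[1, [0.05, -0.012, 0], [0, 0, 0]], [1, [0.05, -0.012, 0], [0, 0, 0]], [1, [0.05, -0.012, 0], [0, 0, 0]], [1, [0.05, -0.012, 0], [0, 0, 0]], [1, [0, 0, 0], [0, 0, 0]], [1, [0, 0, 0], [0, 0, 0]]]'

```text
time_s: 3.7
tool_pos: [0.5487, 0.1453, 0.3611]
orientation: [1.0, 0.008, -0.001, 0.0]
wrist_force: [-1.0, 0.3, -0.2]
width: 0.0871
grasp_force: 0.0
```

```bash
python3 look.py w3; python3 - <<'E'
import cv2
i=cv2.imread('pics/w3.png');cv2.imwrite('pics/w3c.png',cv2.resize(i[0:250,190:450],None,fx=3,fy=2.4,interpolation=cv2.INTER_CUBIC))
E
```

```text
3.7 [0.5487 0.1453 0.3611] 0.9517757977398957 [ 9.99964513e-01  8.30592070e-03 -1.39927413e-03  1.64239884e-04]
```

View pics/w3c.png

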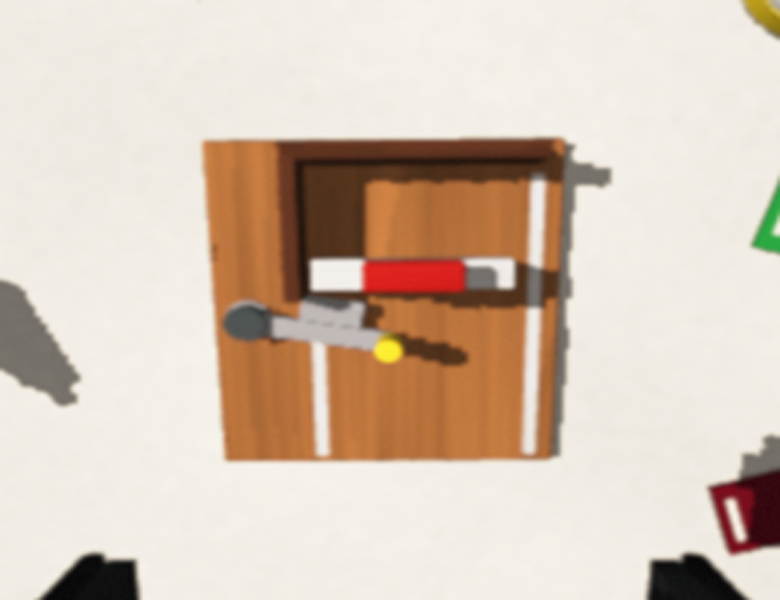

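```bash
cat > hold.py <<'E'
from h import *
import json
s=json.load(open('pics/w3.json'))
f=lambda u,v,z:px2w('wrist',190+(u+.5)/3-.5,(v+.5)/2.4-.5,z=z,pose=s)
B=np.array([f(*p,.012)[:2] for p in((205,142),(565,141),(552,458),(227,460))])
L=np.array([(.090,.098),(.090,-.073),(-.105,-.073),(-.105,.098)])
lc=L-L.mean(0);bc=B-B.mean(0)
th=np.arctan2((lc[:,0]*bc[:,1]-lc[:,1]*bc[:,0]).sum(),(lc*bc).sum())
R=np.array([[np.cos(th),-np.sin(th)],[np.sin(th),np.cos(th)]]);o=B.mean(0)-R@L.mean(0)
W=lambda x,y:o+R@np.array([x,y])
H=lambda p:R.T@(np.array(p)[:2]-o)
if __name__=='__main__':
    print('th',np.degrees(th),o,'res mm',np.round((B-(o+L@R.T))*1000,1))
    for n,p in dict(knob=(388,349,.064),hinge=(246,321,.064),fin0=(365,275,.083),fin1=(466,275,.083),finfront=(415,260,.083),finback=(415,291,.083),farin=(420,158,.057),sidein=(298,225,.057)).items():
        w=f(*p);print(n,np.round(w,4),'holder',np.round(H(w)*1000,1))
E
python3 hold.py
```

```text
th 1.3857471596226154 [0.58764052 0.13564448] res mm [[-1.6 -1.9]
 [-2.5  2.1]
 [ 2.   1.5]
 [ 2.1 -1.8]]
knob [0.5623 0.1472 0.064 ] holder [-25.1  12.2]
hinge [0.5767 0.2102 0.064 ] holder [-9.1 74.7]
fin0 [0.6032 0.1574 0.083 ] holder [16.1 21.3]
fin1 [0.6039 0.1152 0.083 ] holder [ 15.7 -20.8]
finfront [0.6111 0.1367 0.083 ] holder [23.5  0.5]
finback [0.5954 0.1363 0.083 ] holder [7.7 0.5]
farin [0.6628 0.1351 0.057 ] holder [75.2 -2.3]
sidein [0.6279 0.1873 0.057 ] holder [41.5 50.7]
```

```bash
python3 - <<'E'
from hold import *
d=np.load('pics/w3.npy')
for u,v in((330,312),(320,305),(355,315),(310,330),(340,335),(246,321),(388,349),(500,400)):
    a,b=190+(u+.5)/3-.5,(v+.5)/2.4-.5
    w=px2w('wrist',a,b,d=d[round(b),round(a)],pose=s);print(u,v,np.round(H(w)*1000,1),round(w[2]*1000,1))
k=W(-.026,.0125);print(k);plan([*k,.15],1.4);plan([*k,.034],1.4,p0=[*k,.15],psi0=1.4)
k0=W(-.025,.0125)
for a in (75,60,45,30,15,0,-3):
    a=np.radians(a);w=W(-.0135-.07*np.cos(a),.081-.07*np.sin(a));D=R.T@(w-k0);print(np.degrees(a),'tool',np.round([D[0],-D[1]],4));k0=w
E
```

```text
330 312 [-8.1 39.9] 24.8
320 305 [-3.9 44.5] 25.4
355 315 [-9.9 27.9] 25.2
310 330 [-18.5  49.6] 26.8
340 335 [-21.7  35.4] 25.5
246 321 [-12.6  79.6] 29.4
388 349 [-24.9  12.2] 65.1
500 400 [-64.8 -43.9] 11.8
[0.56134583 0.14751205]
[0.5484 0.1453 0.3622] 0.95 -> [0.5613 0.1475 0.15  ] 1.4 | turn -0.45 x1, shift [0.0033, -0.0005, 0.053] x 4
[0.5613 0.1475 0.15  ] 1.4 -> [0.5613 0.1475 0.034 ] 1.4 | turn -0.00 x0, shift [0.0, 0.0, 0.058] x 2
75.0 tool [-0.0066 -0.0009]
59.99999999999999 tool [-0.0169 -0.007 ]
45.0 tool [-0.0145 -0.0111]
29.999999999999996 tool [-0.0111 -0.0145]
14.999999999999998 tool [-0.007  -0.0169]
0.0 tool [-0.0024 -0.0181]
-3.0000000000000004 tool [ 0.0001 -0.0037]
```

Emit:
jog_arm --targets '[[0.45, [0, 0, 0], [0, 0, -0.45]], [0.45, [0.0033, -0.0005, 0.053], [0, 0, 0]], [0.45, [0.0033, -0.0005, 0.053], [0, 0, 0]], [0.45, [0.0033, -0.0005, 0.053], [0, 0, 0]], [0.45, [0.0033, -0.0005, 0.053], [0, 0, 0]], [0.45, [0, 0, 0.045], [0, 0, 0]], [0.45, [0, 0, 0.045], [0, 0, 0]], [0.45, [0, 0, 0.026], [0, 0, 0]]]' --force 10

```text
time_s: 4.75
tool_pos: [0.5603, 0.1475, 0.0332]
orientation: [1.0, 0.012, -0.001, 0.0]
wrist_force: [0.1, -0.2, 0.4]
width: 0.0396
grasp_force: 0.0
```

Emit:
jog_arm --targets '[[0, [0, 0, 0], [0, 0, 0]], [0, [0, 0, 0], [0, 0, 0]], [0, [0, 0, 0], [0, 0, 0]], [0, [0, 0, 0], [0, 0, 0]], [0, [0, 0, 0], [0, 0, 0]]]'

```text
time_s: 5.38
tool_pos: [0.5632, 0.1476, 0.0364]
orientation: [1.0, 0.012, 0.001, 0.0]
wrist_force: [-1.3, -1.4, 6.7]
width: 0.0117
grasp_force: 10.0
```

Emit:
jog_arm --targets '[[0, [-0.0065, -0.001, 0], [0, 0, 0]], [0, [-0.017, -0.007, 0], [0, 0, 0]], [0, [-0.0145, -0.011, 0], [0, 0, 0]], [0, [-0.011, -0.0145, 0], [0, 0, 0]], [0, [-0.007, -0.017, 0], [0, 0, 0]], [0, [-0.0025, -0.018, 0], [0, 0, 0]], [0, [0, -0.004, 0], [0, 0, 0]], [0, [0, 0, 0], [0, 0, 0]]]'

```text
time_s: 6.38
tool_pos: [0.5, 0.2153, 0.0345]
orientation: [1.0, 0.013, -0.002, 0.004]
wrist_force: [-5.9, -16.4, 10.6]
width: 0.0115
grasp_force: 10.0
```

```bash
python3 - <<'E'
from hold import *
s=observe();print(s['time_s'],H(s['tool_pos'])*1000,s['tool_pos'],s['width'],s['wrist_force'])
E
```

```text
6.375 [-85.66120992  81.70216909] [0.50002316 0.21526381 0.03454979] 0.011542973341732453 [ -5.94092108 -16.41572156  10.599311  ]
```

```bash
python3 - <<'E'
from hold import *
s=observe();print(np.round(s['joints'],2))
a=[.5,.2113,.15];b=[*W(.0156,0),.15]
plan(b,-88.6,p0=a,psi0=1.4)
E
```

```text
[ 0.27  0.25  1.87 -0.01  1.02  1.81]
[0.5    0.2113 0.15  ] 1.4 -> [0.6032 0.136  0.15  ] -88.6 | turn 10.00 x9, shift [0.0259, -0.0338, -0.0] x 3
```

Emit:
jog_arm --targets '[[0.3, [0, 0.004, 0], [0, 0, 0]], [0.3, [0, 0, 0], [0, 0, 0]], [0.3, [0, 0, -0.02], [0, 0, 0]], [0.3, [0, 0, -0.045], [0, 0, 0]], [0.3, [0, 0, -0.05], [0, 0, 0]], [0.45, [0, 0, 0], [0, 0, 0]], [0.45, [0, 0, 0], [0, 0, 0]]]'

```text
time_s: 7.25
tool_pos: [0.5012, 0.2151, 0.1491]
orientation: [1.0, 0.012, -0.0, -0.0]
wrist_force: [0.9, 0.3, 0.1]
width: 0.0365
grasp_force: 0.0
```

```bash
python3 - <<'E'
from hold import *
plan([*W(.0156,0),.15],91.4,psi0=1.4)
E
```

```text
[0.5012 0.2151 0.1491] 1.4 -> [0.6032 0.136  0.15  ] 91.4 | turn -10.00 x9, shift [-0.0272, 0.0334, -0.0003] x 3
```

Emit:
jog_arm --targets '[[0.5, [0, 0, 0], [0, 0, -10]], [0.5, [0, 0, 0], [0, 0, -10]], [0.5, [0, 0, 0], [0, 0, -10]], [0.5, [0, 0, 0], [0, 0, -10]], [0.5, [0, 0, 0], [0, 0, -10]], [0.5, [0, 0, 0], [0, 0, -10]], [0.5, [0, 0, 0], [0, 0, -10]], [0.5, [0, 0, 0], [0, 0, -10]]]'

```text
time_s: 8.25
tool_pos: [0.5, 0.2146, 0.147]
orientation: [0.756, 0.654, -0.002, -0.001]
wrist_force: [0.3, -0.1, -0.1]
width: 0.0431
grasp_force: 0.0
```

Emit:
jog_arm --targets '[[0.5, [0, 0, 0], [0, 0, -10]], [0.5, [0, 0, 0], [0, 0, 0]], [0.5, [0, 0, 0], [0, 0, 0]]]'

```text
time_s: 8.62
tool_pos: [0.5009, 0.2147, 0.1483]
orientation: [0.7, 0.715, -0.001, -0.001]
wrist_force: [0.6, 0.3, -0.1]
width: 0.0438
grasp_force: 0.0
```

```bash
python3 - <<'E'
from hold import *
plan([*W(.0156,0),.15],91.4)
E
```

```text
[0.5009 0.2147 0.1483] 91.21 -> [0.6036 0.1374 0.15  ] 91.4 | turn -0.19 x1, shift [-0.0266, 0.0336, -0.0006] x 3
```

Emit:
jog_arm --targets '[[0.5, [-0.0265, 0.0335, 0], [0, 0, 0]], [0.5, [-0.0265, 0.0335, 0], [0, 0, 0]], [0.5, [-0.0265, 0.0335, 0], [0, 0, 0]], [0.5, [0, 0, 0.045], [0, 0, 0]], [0.5, [0, 0, 0.042], [0, 0, 0]], [0.5, [0, 0, 0], [0, 0, 0]], [0, [0, 0, 0], [0, 0, 0]], [0, [0, 0, 0], [0, 0, 0]]]' --force 20

```text
time_s: 9.62
tool_pos: [0.6059, 0.1381, 0.0652]
orientation: [0.699, 0.716, 0.002, 0.001]
wrist_force: [0.3, 0.1, -0.9]
width: 0.0307
grasp_force: 0.0
```

Emit:
jog_arm --targets '[[0, [0, 0, 0], [0, 0, 0]], [0, [0, 0, 0], [0, 0, 0]], [0, [0, 0, 0], [0, 0, 0]], [0, [0, 0, 0], [0, 0, 0]]]'

```text
time_s: 10.12
tool_pos: [0.6041, 0.1379, 0.064]
orientation: [0.698, 0.716, 0.0, 0.0]
wrist_force: [-3.4, -0.2, 5.7]
width: 0.0157
grasp_force: 20.0
```

```bash
python3 - <<'E'
from h import *
for i in range(4):print(calibration('wrist')['mount'][:3,3],calibration('top')['t'])
import hold; print(hold.o,hold.th)
E
python3 -c "
import hold; print(hold.o,hold.th)"
```

```text
[ 0.07529372  0.00017913 -0.16140897] [0.10516529 0.53352293 1.75366459]
[ 0.07529372  0.00017913 -0.16140897] [0.10516529 0.53352293 1.75366459]
[ 0.07529372  0.00017913 -0.16140897] [0.10516529 0.53352293 1.75366459]
[ 0.07529372  0.00017913 -0.16140897] [0.10516529 0.53352293 1.75366459]
[0.58798653 0.1369967 ] 0.02429020914172854
[0.58798653 0.1369967 ] 0.02429020914172854
```

Emit:
jog_arm --targets '[[0, [0, -0.012, 0], [0, 0, 0]], [0, [0, -0.018, 0], [0, 0, 0]], [0, [0, -0.018, 0], [0, 0, 0]], [0, [0, -0.018, 0], [0, 0, 0]], [0, [0, -0.014, 0], [0, 0, 0]], [0, [0, -0.008, 0], [0, 0, 0]], [0, [0, 0, 0], [0, 0, 0]], [0, [0, 0, 0], [0, 0, 0]]]'

```text
time_s: 11.12
tool_pos: [0.5191, 0.1357, 0.064]
orientation: [0.698, 0.716, 0.003, 0.003]
wrist_force: [9.9, 0.4, -1.2]
width: 0.0158
grasp_force: 20.0
```

```bash
python3 - <<'E'
t=open('hold.py').read().replace("if __name__","o=np.array([.5880,.1365]);th=np.radians(1.39);R=np.array([[np.cos(th),-np.sin(th)],[np.sin(th),np.cos(th)]])\nif __name__");open('hold.py','w').write(t)
from hold import *
s=observe();print(H(s['tool_pos'])*1000,s['wrist_force'])
E
```

```text
[-68.92998742   0.92228708] [ 9.90350627  0.3517922  -1.23192463]
```

Emit:
jog_arm --targets '[[0.4, [0, 0, 0], [0, 0, 0]], [0.4, [0, 0, 0], [0, 0, 0]], [0.4, [0, 0, -0.04], [0, 0, 0]], [0.6, [0, 0, -0.05], [0, 0, 0]], [0.85, [0, 0, 0], [0, 0, -7.8]], [0.85, [0, 0, 0], [0, 0, -7.8]], [0.85, [0, 0, 0], [0, 0, 0]], [0.85, [0, 0, 0], [0, 0, 0]]]'

```text
time_s: 12.12
tool_pos: [0.5154, 0.1356, 0.1519]
orientation: [0.596, 0.803, -0.0, -0.001]
wrist_force: [0.1, 0.3, 0.6]
width: 0.0716
grasp_force: 0.0
```

```bash
python3 - <<'E'
from hold import *
s=observe();print(s['width'])
plan([.458,-.081,.06],106.8)
E
```

```text
0.07164344507646185
[0.5154 0.1356 0.1519] 106.86 -> [ 0.458 -0.081  0.06 ] 106.8 | turn 0.06 x1, shift [-0.0381, -0.0235, 0.0184] x 5
```

Emit:
jog_arm --targets '[[0.85, [-0.038, -0.0235, 0], [0, 0, 0]], [0.85, [-0.038, -0.0235, 0], [0, 0, 0]], [0.85, [-0.038, -0.0235, 0], [0, 0, 0]], [0.85, [-0.038, -0.0235, 0], [0, 0, 0]], [0.85, [-0.038, -0.0235, 0], [0, 0, 0]], [0.85, [0, 0, 0.045], [0, 0, 0]], [0.85, [0, 0, 0.045], [0, 0, 0]], [0.85, [0, 0, 0.02], [0, 0, 0]]]'

```text
time_s: 13.12
tool_pos: [0.4569, -0.0799, 0.0396]
orientation: [0.596, 0.803, -0.001, -0.002]
wrist_force: [-0.1, -0.0, -0.5]
width: 0.0743
grasp_force: 0.0
```

```bash
python3 look.py w4
```

```text
13.125 [ 0.4569 -0.0799  0.0396] 106.84123591269896 [ 5.95931885e-01  8.03031293e-01 -6.87765687e-04 -2.33629218e-03]
```

View pics/w4.png

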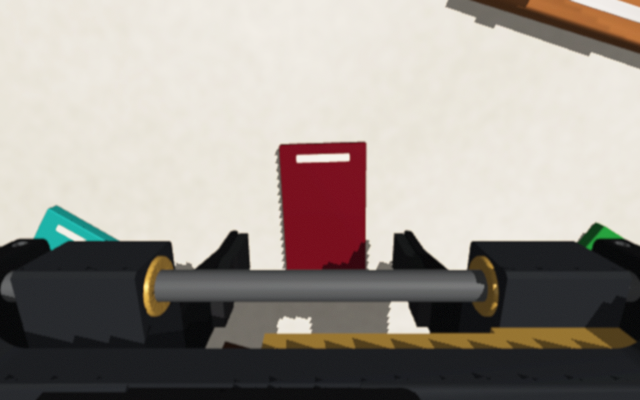

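The burgundy plate is centred between the fingers (columns 281–366) and square to them. Descending to grip.

Emit:
jog_arm --targets '[[0.85, [0, 0, 0.02], [0, 0, 0]], [0.85, [0, 0, 0.0165], [0, 0, 0]], [0.85, [0, 0, 0], [0, 0, 0]], [0.5, [0, 0, 0], [0, 0, 0]], [0.5, [0, 0, 0], [0, 0, 0]], [0.5, [0, 0, 0], [0, 0, 0]], [0.5, [0, 0, 0], [0, 0, 0]], [0.5, [0, 0, 0], [0, 0, 0]]]' --force 30

```text
time_s: 14.18
tool_pos: [0.4598, -0.0806, 0.0066]
orientation: [0.595, 0.804, 0.0, 0.0]
wrist_force: [-0.2, 0.5, 4.1]
width: 0.048
grasp_force: 30.0
```

```bash
python3 - <<'E'
from hold import *
p0=[.457,-.080,.12]
for x,y in((.022,-.012),):
    plan([*W(x,y),.12],91.4,p0=p0,psi0=106.8)
E
```

```text
[ 0.457 -0.08   0.12 ] 106.8 -> [0.6103 0.125  0.12  ] 91.4 | turn 7.70 x2, shift [0.0402, 0.0316, -0.0] x 5
```

Emit:
jog_arm --targets '[[0.5, [0, 0, -0.02], [0, 0, 0]], [0.5, [0, 0, -0.045], [0, 0, 0]], [0.5, [0, 0, -0.052], [0, 0, 0]], [0.5, [0, 0, 0], [0, 0, 7.7]], [0.5, [0, 0, 0], [0, 0, 7.7]], [0.5, [0, 0, 0], [0, 0, 0]]]'

```text
time_s: 14.92
tool_pos: [0.459, -0.0804, 0.1229]
orientation: [0.697, 0.717, -0.0, -0.0]
wrist_force: [-0.2, -0.7, -0.6]
width: 0.0483
grasp_force: 30.0
```

```bash
python3 - <<'E'
from hold import *
s=observe();print(s['width'],s['grasp_force'])
plan([*W(.022,-.012),.12],91.4)
E
```

```text
0.04829859281573114 29.96730923652649
[ 0.459  -0.0804  0.1229] 91.67 -> [0.6103 0.125  0.12  ] 91.4 | turn 0.27 x1, shift [0.0403, 0.0313, 0.0006] x 5
```

Emit:
jog_arm --targets '[[0.5, [0.04, 0.0313, 0], [0, 0, 0.2]], [0.5, [0.04, 0.0313, 0], [0, 0, 0]], [0.5, [0.04, 0.0313, 0], [0, 0, 0]], [0.5, [0.04, 0.0313, 0], [0, 0, 0]], [0.5, [0.04, 0.0313, 0], [0, 0, 0]], [0.5, [0, 0, 0.045], [0, 0, 0]], [0.5, [0, 0, 0.035], [0, 0, 0]], [0.5, [0, 0, 0], [0, 0, 0]]]'

```text
time_s: 15.92
tool_pos: [0.607, 0.1233, 0.0387]
orientation: [0.697, 0.717, -0.003, -0.003]
wrist_force: [-1.0, 0.2, -1.3]
width: 0.0482
grasp_force: 30.0
```

```bash
python3 - <<'E'
from hold import *
s=observe();print(s['width'],s['grasp_force'],H(s['tool_pos'])*1000,yaw(s),s['tool_pos'],s['wrist_force'])
E
```

```text
0.04817578385023955 29.966286420822144 [ 18.62811124 -13.67663345] 91.55472145187406 [0.60695439 0.12327927 0.03874074] [-0.98538833  0.19542315 -1.28440041]
```

Emit:
jog_arm --targets '[[0.5, [0, 0, 0.012], [0, 0, 0]], [0.5, [0, 0, 0.007], [0, 0, 0]], [0.5, [0, 0, 0], [0, 0, 0]], [0.68, [0, 0, 0], [0, 0, 0]], [0.68, [0, 0, 0], [0, 0, 0]], [0.68, [0, 0, -0.02], [0, 0, 0]], [0.68, [0, 0, -0.04], [0, 0, 0]], [0.85, [0, 0, -0.04], [0, 0, 0]]]'

```text
time_s: 16.92
tool_pos: [0.6109, 0.1235, 0.1267]
orientation: [0.698, 0.716, 0.0, 0.0]
wrist_force: [0.3, 0.3, 0.1]
width: 0.0638
grasp_force: 0.0
```

```bash
python3 - <<'E'
from hold import *
plan([.4414,-.2335,.12],88.4)
save('top','top1')
i=cv2.imread('pics/top1.png');cv2.imwrite('pics/c1.png',cv2.resize(i[160:290,275:475],None,fx=4,fy=4,interpolation=cv2.INTER_CUBIC))
E
```

```text
[0.6109 0.1235 0.1267] 91.4 -> [ 0.4414 -0.2335  0.12  ] 88.4 | turn 3.00 x1, shift [-0.0517, -0.0228, 0.001] x 7
```

View pics/c1.png

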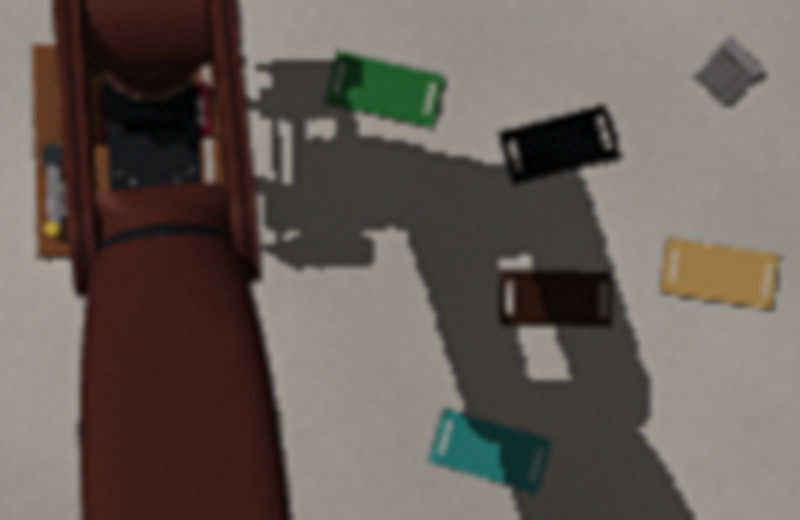

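The remaining plates haven't moved (brown crop (555,298), black (560,145), blonde (720,273)) and the lock arm is open. Brown is next.

Emit:
jog_arm --targets '[[0.85, [0, 0, 0], [0, 0, 3]], [0.85, [-0.0517, -0.0228, 0], [0, 0, 0]], [0.85, [-0.0517, -0.0228, 0], [0, 0, 0]], [0.85, [-0.0517, -0.0228, 0], [0, 0, 0]], [0.85, [-0.0517, -0.0228, 0], [0, 0, 0]], [0.85, [-0.0517, -0.0228, 0], [0, 0, 0]], [0.85, [-0.0517, -0.0228, 0], [0, 0, 0]], [0.85, [-0.0517, -0.0228, 0], [0, 0, 0]]]'

```text
time_s: 17.98
tool_pos: [0.4408, -0.2359, 0.1259]
orientation: [0.717, 0.697, 0.0, 0.001]
wrist_force: [-0.0, 0.4, 0.1]
width: 0.0738
grasp_force: 0.0
```

Emit:
jog_arm --targets '[[0.85, [0, 0, 0.045], [0, 0, 0]], [0.85, [0, 0, 0.04], [0, 0, 0]], [0.85, [0, 0, 0], [0, 0, 0]]]'

```text
time_s: 18.35
tool_pos: [0.4389, -0.2326, 0.0373]
orientation: [0.717, 0.697, -0.0, -0.003]
wrist_force: [-0.4, -0.5, -0.1]
width: 0.0739
grasp_force: 0.0
```

```bash
python3 look.py w5; python3 - <<'E'
import cv2,numpy as np
i=cv2.imread('pics/w5.png')
for r in (150,180,210,235):
    g=i[r].astype(int).sum(1); dark=np.where(g[200:440]<300)[0]+200; print(r,dark[:1],dark[-1:],len(dark))
E
```

```text
18.35 [ 0.4389 -0.2326  0.0373] 88.37425813142963 [ 7.17062058e-01  6.97003965e-01 -4.16661142e-04 -2.70261868e-03]
150 [282] [368] 87
180 [282] [367] 86
210 [283] [365] 83
235 [228] [413] 120
```

Emit:
jog_arm --targets '[[0.85, [0, 0, 0.02], [0, 0, 0]], [0.85, [0, 0, 0.016], [0, 0, 0]], [0.85, [0, 0, 0], [0, 0, 0]], [0.5, [0, 0, 0], [0, 0, 0]], [0.5, [0, 0, 0], [0, 0, 0]], [0.5, [0, 0, 0], [0, 0, 0]], [0.5, [0, 0, 0], [0, 0, 0]], [0.5, [0, 0, 0], [0, 0, 0]]]'

```text
time_s: 19.4
tool_pos: [0.4413, -0.2341, 0.0035]
orientation: [0.717, 0.697, 0.0, 0.0]
wrist_force: [-0.5, 0.5, 5.1]
width: 0.0495
grasp_force: 30.0
```

Emit:
jog_arm --targets '[[0.5, [0, 0, -0.02], [0, 0, 0]], [0.5, [0, 0, -0.045], [0, 0, 0]], [0.5, [0, 0, -0.055], [0, 0, 0]], [0.5, [0, 0, 0], [0, 0, -3]], [0.5, [0, 0, 0], [0, 0, 0]], [0.5, [0, 0, 0], [0, 0, 0]]]'

```text
time_s: 20.15
tool_pos: [0.4402, -0.2333, 0.1218]
orientation: [0.699, 0.715, -0.0, -0.001]
wrist_force: [-1.1, -0.0, -0.7]
width: 0.0495
grasp_force: 30.0
```

```bash
python3 - <<'E'
from hold import *
s=observe();print(s['width'],s['grasp_force'])
plan([*W(.022,-.012),.13],91.4)
E
```

```text
0.04954526451034853 29.993929266929626
[ 0.4402 -0.2333  0.1218] 91.34 -> [0.6103 0.125  0.13  ] 91.4 | turn -0.06 x1, shift [0.0506, 0.0255, -0.0012] x 7
```

Emit:
jog_arm --targets '[[0.5, [0.0506, 0.0255, 0], [0, 0, 0]], [0.5, [0.0506, 0.0255, 0], [0, 0, 0]], [0.5, [0.0506, 0.0255, 0], [0, 0, 0]], [0.5, [0.0506, 0.0255, 0], [0, 0, 0]], [0.5, [0.0506, 0.0255, 0], [0, 0, 0]], [0.5, [0.0506, 0.0255, 0], [0, 0, 0]], [0.5, [0.0506, 0.0255, 0], [0, 0, 0]]]'

```text
time_s: 21.02
tool_pos: [0.6106, 0.1263, 0.1214]
orientation: [0.699, 0.715, -0.001, -0.001]
wrist_force: [0.3, -1.0, -0.3]
width: 0.0491
grasp_force: 30.0
```

Emit:
jog_arm --targets '[[0.5, [0, 0, 0.04], [0, 0, 0]], [0.5, [0, 0, 0.035], [0, 0, 0]], [0.5, [0, 0, 0], [0, 0, 0]], [0.5, [0, 0, 0], [0, 0, 0]]]'

```text
time_s: 21.52
tool_pos: [0.6111, 0.1245, 0.0485]
orientation: [0.699, 0.716, 0.0, 0.0]
wrist_force: [-0.6, -0.7, -0.3]
width: 0.0492
grasp_force: 30.0
```

```bash
python3 - <<'E'
from hold import *
s=observe();print(s['width'],s['grasp_force'],H(s['tool_pos'])*1000,yaw(s),s['tool_pos'],s['wrist_force'])
E
```

```text
0.049182421685121665 29.993923008441925 [ 22.84361379 -12.59607114] 91.373046481667 [0.61114244 0.12446177 0.0485132 ] [-0.61526889 -0.72989286 -0.3448066 ]
```

Emit:
jog_arm --targets '[[0.5, [0, 0, 0.015], [0, 0, 0]], [0.5, [0, 0, 0.008], [0, 0, 0]], [0.5, [0, 0, 0], [0, 0, 0]], [0.66, [0, 0, 0], [0, 0, 0]], [0.66, [0, 0, 0], [0, 0, 0]], [0.66, [0, 0, -0.02], [0, 0, 0]], [0.66, [0, 0, -0.04], [0, 0, 0]], [0.85, [0, 0, -0.035], [0, 0, 0]]]'

```text
time_s: 22.52
tool_pos: [0.6115, 0.1247, 0.1232]
orientation: [0.698, 0.716, 0.001, 0.001]
wrist_force: [0.8, -0.3, -0.0]
width: 0.0618
grasp_force: 0.0
```

```bash
python3 - <<'E'
from hold import *
plan([.5804,-.2405,.12],104.4,psi0=91.4)
E
```

```text
[0.6115 0.1247 0.1232] 91.4 -> [ 0.5804 -0.2405  0.12  ] 104.4 | turn -6.50 x2, shift [-0.0494, -0.0173, 0.0005] x 7
```

Emit:
jog_arm --targets '[[0.85, [0, 0, 0], [0, 0, -6.5]], [0.85, [0, 0, 0], [0, 0, -6.5]], [0.85, [-0.0494, -0.0173, 0], [0, 0, 0]], [0.85, [-0.0494, -0.0173, 0], [0, 0, 0]], [0.85, [-0.0494, -0.0173, 0], [0, 0, 0]], [0.85, [-0.0494, -0.0173, 0], [0, 0, 0]], [0.85, [-0.0494, -0.0173, 0], [0, 0, 0]], [0.85, [-0.0494, -0.0173, 0], [0, 0, 0]]]'

```text
time_s: 23.52
tool_pos: [0.5844, -0.1903, 0.1223]
orientation: [0.613, 0.79, 0.0, 0.001]
wrist_force: [0.2, 0.6, -0.2]
width: 0.074
grasp_force: 0.0
```

Emit:
jog_arm --targets '[[0.85, [-0.0494, -0.0173, 0], [0, 0, 0]], [0.85, [0, 0, 0.045], [0, 0, 0]], [0.85, [0, 0, 0.04], [0, 0, 0]], [0.85, [0, 0, 0], [0, 0, 0]]]'

```text
time_s: 24.02
tool_pos: [0.5771, -0.2394, 0.0328]
orientation: [0.613, 0.79, -0.0, -0.003]
wrist_force: [-0.1, 0.6, -0.2]
width: 0.074
grasp_force: 0.0
```

```bash
python3 look.py w6; python3 - <<'E'
import cv2,numpy as np
i=cv2.imread('pics/w6.png')
for r in (140,150,180,210,235):
    g=i[r].astype(int).sum(1); dark=np.where(g[200:440]<300)[0]+200; print(r,dark[:1],dark[-1:],len(dark))
E
```

```text
24.025 [ 0.5771 -0.2394  0.0328] 104.37809842567367 [ 6.13051352e-01  7.90037008e-01 -4.11389664e-04 -3.06531907e-03]
140 [] [] 0
150 [282] [369] 88
180 [281] [369] 89
210 [282] [367] 86
235 [228] [413] 124
```

Emit:
jog_arm --targets '[[0.85, [0, 0, 0.018], [0, 0, 0]], [0.85, [0, 0, 0.014], [0, 0, 0]], [0.85, [0, 0, 0], [0, 0, 0]], [0.5, [0, 0, 0], [0, 0, 0]], [0.5, [0, 0, 0], [0, 0, 0]], [0.5, [0, 0, 0], [0, 0, 0]], [0.5, [0, 0, 0], [0, 0, 0]], [0.5, [0, 0, 0], [0, 0, 0]]]'

```text
time_s: 25.08
tool_pos: [0.5799, -0.2406, 0.0035]
orientation: [0.613, 0.79, 0.0, 0.0]
wrist_force: [0.2, 0.6, 2.0]
width: 0.0493
grasp_force: 30.0
```

Emit:
jog_arm --targets '[[0.5, [0, 0, -0.02], [0, 0, 0]], [0.5, [0, 0, -0.045], [0, 0, 0]], [0.5, [0, 0, -0.055], [0, 0, 0]], [0.5, [0, 0, 0], [0, 0, 6.5]], [0.5, [0, 0, 0], [0, 0, 6.5]], [0.5, [0, 0, 0], [0, 0, 0]], [0.5, [0, 0, 0], [0, 0, 0]]]'

```text
time_s: 25.95
tool_pos: [0.5795, -0.2405, 0.1234]
orientation: [0.698, 0.716, 0.0, 0.0]
wrist_force: [0.0, -0.3, -0.6]
width: 0.0493
grasp_force: 30.0
```

```bash
python3 - <<'E'
from hold import *
s=observe();print(s['width'],s['grasp_force'])
plan([*W(.022,-.012),.13],91.4)
E
```

```text
0.04932750001599159 29.99972552061081
[ 0.5795 -0.2405  0.1234] 91.53 -> [0.6103 0.125  0.13  ] 91.4 | turn 0.13 x1, shift [0.0521, 0.0057, -0.0009] x 7
```

Emit:
jog_arm --targets '[[0.5, [0.0521, 0.0057, 0], [0, 0, 0]], [0.5, [0.0521, 0.0057, 0], [0, 0, 0]], [0.5, [0.0521, 0.0057, 0], [0, 0, 0]], [0.5, [0.0521, 0.0057, 0], [0, 0, 0]], [0.5, [0.0521, 0.0057, 0], [0, 0, 0]], [0.5, [0.0521, 0.0057, 0], [0, 0, 0]], [0.5, [0.0521, 0.0057, 0], [0, 0, 0]]]'

```text
time_s: 26.82
tool_pos: [0.6104, 0.1268, 0.1232]
orientation: [0.698, 0.716, -0.0, 0.0]
wrist_force: [0.0, 0.2, -0.9]
width: 0.0494
grasp_force: 30.0
```

Emit:
jog_arm --targets '[[0.5, [0, 0, 0.035], [0, 0, 0]], [0.5, [0, 0, 0.032], [0, 0, 0]], [0.5, [0, 0, 0], [0, 0, 0]], [0.5, [0, 0, 0], [0, 0, 0]]]'

```text
time_s: 27.32
tool_pos: [0.6112, 0.125, 0.0572]
orientation: [0.698, 0.716, 0.0, 0.0]
wrist_force: [0.2, -0.1, -0.7]
width: 0.0488
grasp_force: 30.0
```

```bash
python3 - <<'E'
from hold import *
s=observe();print(s['width'],s['grasp_force'],H(s['tool_pos'])*1000,yaw(s),s['tool_pos'],s['wrist_force'])
E
```

```text
0.048827028610764274 29.999609291553497 [ 22.94938903 -12.06175789] 91.4231693756151 [0.61123523 0.12499849 0.05718396] [ 0.2222068  -0.10310881 -0.73917551]
```

Emit:
jog_arm --targets '[[0.5, [0, 0, 0.015], [0, 0, 0]], [0.5, [0, 0, 0.009], [0, 0, 0]], [0.5, [0, 0, 0], [0, 0, 0]], [0.66, [0, 0, 0], [0, 0, 0]], [0.66, [0, 0, 0], [0, 0, 0]], [0.66, [0, 0, -0.02], [0, 0, 0]], [0.66, [0, 0, -0.04], [0, 0, 0]], [0.85, [0, 0, -0.035], [0, 0, 0]]]'

```text
time_s: 28.32
tool_pos: [0.6111, 0.1252, 0.1301]
orientation: [0.698, 0.716, 0.001, 0.001]
wrist_force: [-0.3, -0.4, 0.6]
width: 0.0618
grasp_force: 0.0
```

```bash
python3 - <<'E'
from hold import *
plan([.4624,-.381,.125],80.9,psi0=91.4)
E
```

```text
[0.6111 0.1252 0.1301] 91.4 -> [ 0.4624 -0.381   0.125 ] 80.9 | turn 10.50 x1, shift [-0.0523, -0.0067, 0.0005] x 10
```

Emit:
jog_arm --targets '[[0.85, [0, 0, 0], [0, 0, 10.5]], [0.85, [-0.0523, -0.0067, 0], [0, 0, 0]], [0.85, [-0.0523, -0.0067, 0], [0, 0, 0]], [0.85, [-0.0523, -0.0067, 0], [0, 0, 0]], [0.85, [-0.0523, -0.0067, 0], [0, 0, 0]], [0.85, [-0.0523, -0.0067, 0], [0, 0, 0]], [0.85, [-0.0523, -0.0067, 0], [0, 0, 0]], [0.85, [-0.0523, -0.0067, 0], [0, 0, 0]]]'

```text
time_s: 29.32
tool_pos: [0.5063, -0.2309, 0.1291]
orientation: [0.761, 0.649, 0.0, 0.001]
wrist_force: [0.7, -0.6, -0.5]
width: 0.0738
grasp_force: 0.0
```

Emit:
jog_arm --targets '[[0.85, [-0.0523, -0.0067, 0], [0, 0, 0]], [0.85, [-0.0523, -0.0067, 0], [0, 0, 0]], [0.85, [-0.0523, -0.0067, 0], [0, 0, 0]], [0.85, [0, 0, 0.045], [0, 0, 0]], [0.85, [0, 0, 0.045], [0, 0, 0]], [0.85, [0, 0, 0], [0, 0, 0]], [0.85, [0, 0, 0], [0, 0, 0]]]'

```text
time_s: 30.2
tool_pos: [0.4628, -0.3817, 0.0395]
orientation: [0.761, 0.649, 0.0, 0.001]
wrist_force: [0.2, -1.0, 0.2]
width: 0.0741
grasp_force: 0.0
```

```bash
python3 look.py w7; python3 - <<'E'
import cv2,numpy as np
i=cv2.imread('pics/w7.png')
for r in (140,150,180,210,235):
    h=cv2.cvtColor(i[r:r+1],cv2.COLOR_BGR2HSV)[0]; dark=np.where(h[200:440,1]>80)[0]+200; print(r,dark[:1],dark[-1:],len(dark))
E
```

```text
30.2 [ 0.4628 -0.3817  0.0395] 80.918988070064 [7.60863568e-01 6.48910392e-01 6.82276595e-05 1.38894158e-03]
140 [] [] 0
150 [275] [362] 88
180 [276] [361] 86
210 [277] [360] 84
235 [278] [359] 82
```

Centred within about 1 mm; gripping the blonde plate.

Emit:
jog_arm --targets '[[0.85, [0, 0, 0.02], [0, 0, 0]], [0.85, [0, 0, 0.016], [0, 0, 0]], [0.85, [0, 0, 0], [0, 0, 0]], [0.5, [0, 0, 0], [0, 0, 0]], [0.5, [0, 0, 0], [0, 0, 0]], [0.5, [0, 0, 0], [0, 0, 0]], [0.5, [0, 0, 0], [0, 0, 0]], [0.5, [0, 0, 0], [0, 0, 0]]]'

```text
time_s: 31.25
tool_pos: [0.4614, -0.3806, 0.0008]
orientation: [0.761, 0.649, -0.0, -0.0]
wrist_force: [0.2, -0.3, -1.0]
width: 0.0495
grasp_force: 30.0
```

Emit:
jog_arm --targets '[[0.5, [0, 0, -0.02], [0, 0, 0]], [0.5, [0, 0, -0.045], [0, 0, 0]], [0.5, [0, 0, -0.055], [0, 0, 0]], [0.5, [0, 0, 0], [0, 0, -10.5]], [0.5, [0, 0, 0], [0, 0, 0]], [0.5, [0, 0, 0], [0, 0, 0]]]'

```text
time_s: 32.0
tool_pos: [0.4612, -0.3803, 0.1208]
orientation: [0.7, 0.715, 0.0, -0.001]
wrist_force: [-1.1, -0.2, -0.8]
width: 0.0496
grasp_force: 30.0
```

```bash
python3 - <<'E'
from hold import *
s=observe();print(s['width'],s['grasp_force'])
plan([*W(.022,-.012),.13],91.4)
E
```

```text
0.049617640125208494 29.998423755168915
[ 0.4612 -0.3803  0.1208] 91.21 -> [0.6103 0.125  0.13  ] 91.4 | turn -0.19 x1, shift [0.0502, 0.0161, -0.0009] x 10
```

Emit:
jog_arm --targets '[[0.5, [0.0502, 0.0161, 0], [0, 0, 0]], [0.5, [0.0502, 0.0161, 0], [0, 0, 0]], [0.5, [0.0502, 0.0161, 0], [0, 0, 0]], [0.5, [0.0502, 0.0161, 0], [0, 0, 0]], [0.5, [0.0502, 0.0161, 0], [0, 0, 0]], [0.5, [0.0502, 0.0161, 0], [0, 0, 0]], [0.5, [0.0502, 0.0161, 0], [0, 0, 0]], [0.5, [0.0502, 0.0161, 0], [0, 0, 0]]]'

```text
time_s: 33.0
tool_pos: [0.5801, 0.0257, 0.1201]
orientation: [0.699, 0.715, -0.001, -0.001]
wrist_force: [0.6, 0.2, -0.6]
width: 0.0495
grasp_force: 30.0
```

Emit:
jog_arm --targets '[[0.5, [0.0502, 0.0161, 0], [0, 0, 0]], [0.5, [0.0502, 0.0161, 0], [0, 0, 0]], [0.5, [0, 0, 0.03], [0, 0, 0]], [0.5, [0, 0, 0.025], [0, 0, 0]], [0.5, [0, 0, 0], [0, 0, 0]], [0.5, [0, 0, 0], [0, 0, 0]]]'

```text
time_s: 33.75
tool_pos: [0.6105, 0.1249, 0.0664]
orientation: [0.699, 0.715, 0.0, -0.0]
wrist_force: [-0.1, 0.3, 0.4]
width: 0.0494
grasp_force: 30.0
```

```bash
python3 - <<'E'
from hold import *
s=observe();print(s['width'],s['grasp_force'],H(s['tool_pos'])*1000,yaw(s),s['tool_pos'],s['wrist_force'])
E
```

```text
0.04939865746371016 29.99844789505005 [ 22.23745597 -12.14419301] 91.32503428214169 [0.6105255  0.12489881 0.0664345 ] [-0.0689486   0.32609419  0.38607429]
```

Emit:
jog_arm --targets '[[0.5, [0, 0, 0.015], [0, 0, 0]], [0.5, [0, 0, 0.012], [0, 0, 0]], [0.5, [0, 0, 0], [0, 0, 0]], [0.66, [0, 0, 0], [0, 0, 0]], [0.66, [0, 0, 0], [0, 0, 0]], [0.66, [0, 0, -0.02], [0, 0, 0]], [0.66, [0, 0, -0.04], [0, 0, 0]], [0.3, [0, 0, -0.035], [0, 0, 0]]]'

```text
time_s: 34.75
tool_pos: [0.611, 0.1252, 0.1373]
orientation: [0.698, 0.716, 0.001, 0.001]
wrist_force: [-0.2, 0.7, -0.3]
width: 0.0528
grasp_force: 0.0
```

Emit:
jog_arm --targets '[[0.25, [-0.058, 0, 0], [0, 0, 0]], [0.25, [-0.058, 0, 0], [0, 0, 0]], [0.25, [-0.058, 0, 0], [0, 0, 0]], [0.25, [0, 0, 0], [0, 0, 0]], [0.25, [0, 0, 0], [0, 0, 0]]]'

```text
time_s: 35.38
tool_pos: [0.615, -0.0488, 0.1354]
orientation: [0.699, 0.715, 0.001, 0.0]
wrist_force: [-0.3, -0.3, -0.2]
width: 0.022
grasp_force: 0.0
```

```bash
python3 look.py w8; python3 - <<'E'
from hold import *
import json
i=cv2.imread('pics/w8.png')
cv2.imwrite('pics/w8c.png',cv2.resize(i[0:270,150:500],None,fx=2.2,fy=2.2))
plan([*W(.022,-.082),.06],91.4)
E
```

```text
35.375 [ 0.615  -0.0488  0.1354] 91.34834100611349 [6.98737716e-01 7.15377515e-01 6.47973884e-04 4.42595257e-04]
[ 0.6149 -0.048   0.135 ] 91.42 -> [0.612  0.0551 0.06  ] 91.4 | turn 0.02 x1, shift [0.0344, -0.0001, 0.025] x 3
```

View pics/w8c.png

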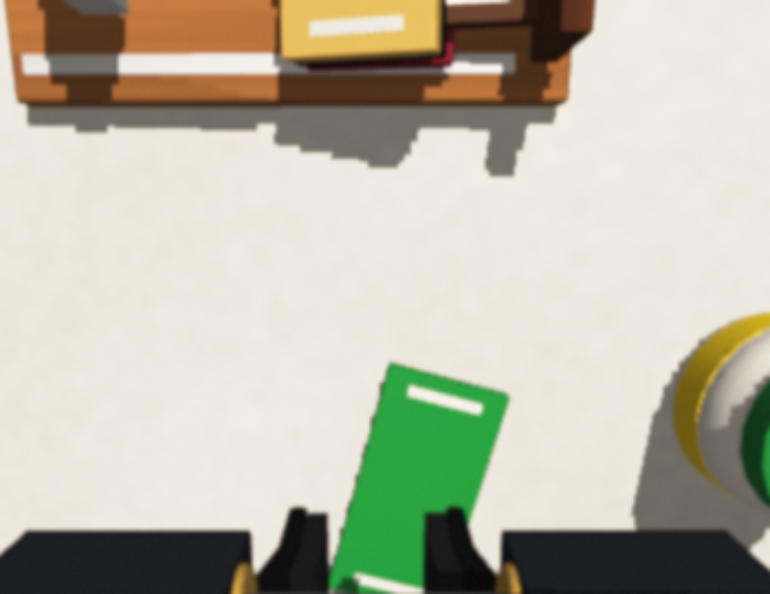

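The pile is at the top edge, and something brown sticks out to its right (crop 485,10). The brown plate may have shifted, so I'll raise up for a fuller view.

Emit:
jog_arm --targets '[[0.25, [0.02, 0, -0.055], [0, 0, 0]], [0.25, [0.02, 0, -0.055], [0, 0, 0]], [0.25, [0.02, 0, -0.055], [0, 0, 0]], [0.25, [0.02, 0, 0], [0, 0, 0]], [0.25, [0, 0, 0], [0, 0, 0]], [0.25, [0, 0, 0], [0, 0, 0]]]'

```text
time_s: 36.17
tool_pos: [0.6116, 0.0315, 0.2969]
orientation: [0.698, 0.716, -0.001, -0.001]
wrist_force: [0.6, 0.6, -0.6]
width: 0.022
grasp_force: 0.0
```

```bash
python3 look.py w9; python3 - <<'E'
from hold import *
i=cv2.imread('pics/w9.png')
cv2.imwrite('pics/w9c.png',cv2.resize(i[0:230,190:490],None,fx=2.6,fy=2.6,interpolation=cv2.INTER_CUBIC))
E
```

```text
36.175 [0.6116 0.0315 0.2969] 91.4757034229967 [ 0.69794121  0.71615282 -0.0012885  -0.00124259]
```

View pics/w9c.png

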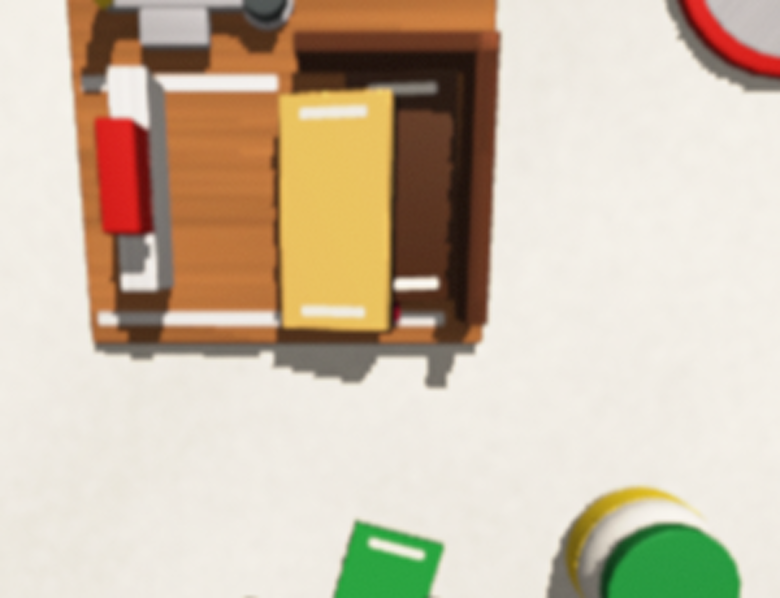

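Brown has slid towards the fence, with its exposed strip at crop (395–450, 100–290); blonde is on top. I'll check heights with the depth image.

```bash
python3 - <<'E'
from hold import *
import json
s=json.load(open('pics/w9.json'));d=np.load('pics/w9.npy');im=cv2.imread('pics/w9.png')
def q(u,v):
    a,b=190+(u+.5)/2.6-.5,(v+.5)/2.6-.5
    z=d[round(b),round(a)];w=px2w('wrist',a,b,d=z,pose=s);return (u,v,*np.round(H(w)*1000,1),round(w[2]*1000,1),im[round(b),round(a)].tolist())
for u,v in((420,110),(440,130),(420,150),(400,200),(420,200),(445,200),(460,200),(420,260),(445,260),(398,312),(410,320),(400,285),(430,285),(300,150),(380,150),(330,200),(300,300),(380,300),(285,95),(388,95),(285,322),(385,322),(220,200)):print(q(u,v))
E
```

```text
(420, 110, np.float64(54.8), np.float64(32.4), np.float64(26.8), [30, 45, 73])
(440, 130, np.float64(64.0), np.float64(24.2), np.float64(26.5), [41, 63, 100])
(420, 150, np.float64(55.3), np.float64(15.9), np.float64(25.3), [40, 59, 97])
(400, 200, np.float64(46.5), np.float64(-5.8), np.float64(28.8), [36, 54, 92])
(420, 200, np.float64(55.7), np.float64(-5.7), np.float64(27.8), [35, 53, 90])
(445, 200, np.float64(67.2), np.float64(-5.6), np.float64(27.0), [32, 50, 86])
(460, 200, np.float64(74.4), np.float64(-5.5), np.float64(24.2), [12, 19, 33])
(420, 260, np.float64(56.5), np.float64(-32.1), np.float64(26.3), [29, 49, 85])
(445, 260, np.float64(68.1), np.float64(-32.1), np.float64(26.9), [28, 44, 77])
(398, 312, np.float64(47.1), np.float64(-56.4), np.float64(18.6), [52, 45, 131])
(410, 320, np.float64(53.5), np.float64(-60.6), np.float64(11.3), [217, 224, 232])
(400, 285, np.float64(47.3), np.float64(-43.4), np.float64(27.0), [238, 245, 248])
(430, 285, np.float64(61.4), np.float64(-43.4), np.float64(27.2), [238, 244, 248])
(300, 150, np.float64(1.5), np.float64(14.5), np.float64(38.5), [95, 195, 233])
(380, 150, np.float64(36.4), np.float64(13.4), np.float64(48.7), [98, 196, 235])
(330, 200, np.float64(14.7), np.float64(-6.4), np.float64(40.1), [96, 195, 233])
(300, 300, np.float64(0.7), np.float64(-49.9), np.float64(36.3), [96, 193, 234])
(380, 300, np.float64(37.3), np.float64(-49.4), np.float64(47.2), [96, 195, 234])
(285, 95, np.float64(-6.4), np.float64(41.0), np.float64(11.6), [76, 156, 209])
(388, 95, np.float64(39.4), np.float64(34.9), np.float64(49.5), [98, 194, 234])
(285, 322, np.float64(-6.4), np.float64(-59.9), np.float64(37.0), [87, 167, 211])
(385, 322, np.float64(39.7), np.float64(-59.2), np.float64(45.7), [78, 161, 204])
(220, 200, np.float64(-38.3), np.float64(-4.7), np.float64(10.0), [58, 112, 181])
```

Brown lies flat on burgundy but ~25 mm nearer the fence, so black and blonde tilt slightly over its edge. Pushing the pile towards the far fence with two fingers behind it will level and gather them.

Emit:
jog_arm --targets '[[0.6, [0, 0, 0], [0, 0, 10]], [0.6, [0, 0, 0], [0, 0, 10]], [0.6, [0, 0, 0], [0, 0, 10]], [0.6, [0, 0, 0], [0, 0, 10]], [0.6, [0, 0, 0], [0, 0, 10]], [0.6, [0, 0, 0], [0, 0, 10]], [0.6, [0, 0, 0], [0, 0, 10]], [0.6, [0, 0, 0], [0, 0, 10]]]'

```text
time_s: 37.22
tool_pos: [0.6121, 0.0302, 0.2973]
orientation: [0.995, 0.096, -0.001, -0.0]
wrist_force: [0.0, 1.0, 1.1]
width: 0.0525
grasp_force: 0.0
```

Emit:
jog_arm --targets '[[0.6, [0, 0, 0], [0, 0, 10]], [0.6, [0, 0, 0], [0, 0, 0]], [0.6, [0, 0, 0], [0, 0, 0]]]'

```text
time_s: 37.6
tool_pos: [0.6124, 0.0306, 0.2982]
orientation: [1.0, 0.014, -0.001, -0.0]
wrist_force: [-0.1, -0.2, 0.5]
width: 0.0526
grasp_force: 0.0
```

```bash
python3 - <<'E'
from hold import *
s=observe();print(s['width'])
plan([*W(-.023,-.010),.12],1.4)
E
```

```text
0.052586533603033635
[0.6124 0.0306 0.2982] 1.56 -> [0.5652 0.1259 0.12  ] 1.4 | turn 0.16 x1, shift [-0.0112, -0.0241, 0.0446] x 4
```

Emit:
jog_arm --targets '[[0.6, [-0.0112, -0.0241, 0.0446], [0, 0, 0.15]], [0.6, [-0.0112, -0.0241, 0.0446], [0, 0, 0]], [0.6, [-0.0112, -0.0241, 0.0446], [0, 0, 0]], [0.6, [-0.0112, -0.0241, 0.0446], [0, 0, 0]], [0.6, [0, 0, 0.04], [0, 0, 0]], [0.6, [0, 0, 0], [0, 0, 0]], [0.6, [0, 0, 0], [0, 0, 0]]]'

```text
time_s: 38.48
tool_pos: [0.5668, 0.1263, 0.0822]
orientation: [1.0, 0.011, 0.001, -0.0]
wrist_force: [0.4, 0.6, 0.5]
width: 0.0526
grasp_force: 0.0
```

```bash
python3 - <<'E'
from hold import *
s=observe();print(H(s['tool_pos'])*1000,s['tool_pos'][2],yaw(s))
E
```

```text
[-21.3942441  -9.7287409] 0.08219663511671271 1.2926746632412047
```

Emit:
jog_arm --targets '[[0.6, [-0.002, 0, 0.03], [0, 0, 0]], [0.6, [0, 0, 0.025], [0, 0, 0]], [0.6, [0, 0, 0.0105], [0, 0, 0]], [0.6, [0, 0, 0], [0, 0, 0]], [0.6, [0.004, 0, 0], [0, 0, 0]], [0.6, [0.005, 0, 0], [0, 0, 0]], [0.6, [0.005, 0, 0], [0, 0, 0]], [0.6, [0.005, 0, 0], [0, 0, 0]]]'

```text
time_s: 39.48
tool_pos: [0.5792, 0.1271, 0.0153]
orientation: [1.0, 0.011, -0.004, 0.0]
wrist_force: [-14.9, 0.0, 10.5]
width: 0.0521
grasp_force: 7.2
```

Emit:
jog_arm --targets '[[0.6, [0.005, 0, 0], [0, 0, 0]], [0.6, [0.004, 0, 0], [0, 0, 0]], [0.6, [0.004, 0, 0], [0, 0, 0]], [0.6, [0.003, 0, 0], [0, 0, 0]], [0.6, [0, 0, 0], [0, 0, 0]]]'

```text
time_s: 40.1
tool_pos: [0.5843, 0.1272, 0.0137]
orientation: [1.0, 0.012, -0.016, 0.001]
wrist_force: [-50.1, -2.4, 39.7]
width: 0.0521
grasp_force: 25.6
```

```bash
python3 - <<'E'
from hold import *
s=observe();print(H(s['tool_pos'])*1000,s['tool_pos'][2],yaw(s),s['wrist_force'])
E
```

```text
[-3.93969157 -9.16038238] 0.013684259014952575 1.337903353208858 [-50.09425827  -2.35007574  39.7229039 ]
```

The force is rising, so something is jamming. I'll back off and look.

Emit:
jog_arm --targets '[[0.6, [-0.008, 0, 0], [0, 0, 0]], [0.6, [-0.01, 0, 0], [0, 0, 0]], [0.6, [-0.006, 0, 0], [0, 0, 0]], [0.6, [0, 0, -0.045], [0, 0, 0]], [0.6, [0, 0, -0.06], [0, 0, 0]], [0.6, [-0.02, 0, -0.06], [0, 0, 0]], [0.6, [-0.02, 0, -0.06], [0, 0, 0]], [0.6, [0, 0, 0], [0, 0, 0]]]'

```text
time_s: 41.1
tool_pos: [0.5385, 0.1262, 0.2464]
orientation: [1.0, 0.011, 0.007, -0.001]
wrist_force: [-0.4, 0.2, 0.3]
width: 0.0529
grasp_force: 0.0
```

```bash
python3 look.py w10; python3 - <<'E'
from hold import *
i=cv2.imread('pics/w10.png')
cv2.imwrite('pics/w10c.png',cv2.resize(i[0:230,190:490],None,fx=2.6,fy=2.6,interpolation=cv2.INTER_CUBIC))
E
```

```text
41.1 [0.5385 0.1262 0.2464] 1.2618921794104239 [ 9.99916309e-01  1.10147500e-02  6.76461410e-03 -5.38263014e-04]
```

View pics/w10c.png

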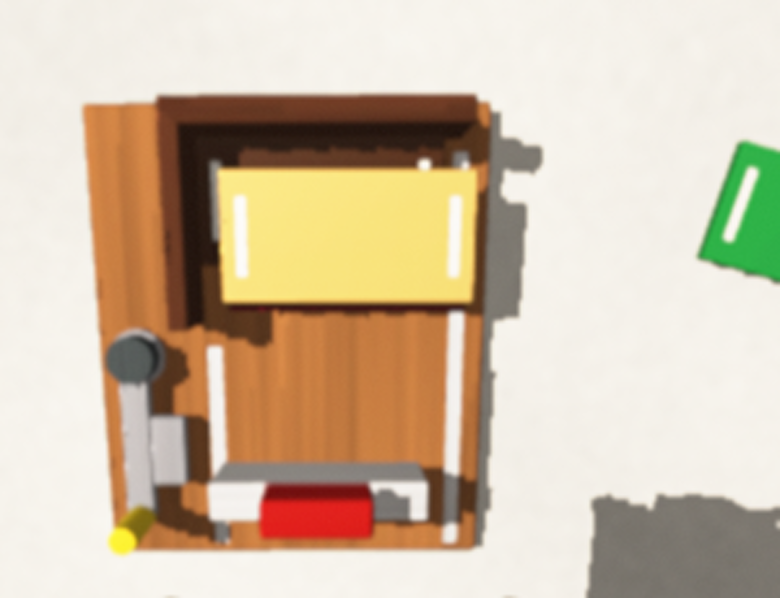

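Blonde has moved forward, now crop (220–475, 168–303), with brown visible beyond it. Depth profile next.

```bash
python3 - <<'E'
from hold import *
import json
s=json.load(open('pics/w10.json'));d=np.load('pics/w10.npy');im=cv2.imread('pics/w10.png')
def q(u,v):
    a,b=190+(u+.5)/2.6-.5,(v+.5)/2.6-.5
    z=d[round(b),round(a)];w=px2w('wrist',a,b,d=z,pose=s);print(u,v,np.round(H(w)*1000,1),round(w[2]*1000,1),im[round(b),round(a)].tolist())
for v in(110,130,145,152,160,166,172,200,240,290,300,304,308,312):q(330,v)
print()
for u in(215,230,260,425,435,450):q(u,160)
print()
for u in(215,222,300,450,470,478):q(u,235)
E
```

```text
330 110 [79.2 -5.8] 56.6 [36, 58, 108]
330 130 [75.  -5.5] 38.0 [16, 23, 36]
330 145 [70.8 -5.4] 27.7 [23, 32, 52]
330 152 [68.3 -5.4] 26.8 [35, 55, 90]
330 160 [65.3 -5.4] 27.1 [39, 59, 98]
330 166 [63.  -5.4] 27.0 [59, 111, 154]
330 172 [59.1 -5.5] 43.7 [124, 224, 249]
330 200 [48.9 -5.5] 44.1 [131, 230, 250]
330 240 [34.1 -5.4] 43.6 [127, 228, 250]
330 290 [15.  -5.3] 43.6 [125, 228, 249]
330 300 [11.1 -5.2] 42.6 [97, 190, 233]
330 304 [ 8.6 -4.9] 18.6 [30, 52, 83]
330 308 [ 6.9 -4.9] 18.5 [20, 23, 63]
330 312 [ 4.9 -4.8] 10.7 [45, 85, 143]

215 160 [65.3 40.7] 28.4 [62, 69, 79]
230 160 [65.6 35. ] 25.3 [20, 29, 43]
260 160 [65.3 22.7] 28.0 [42, 63, 104]
425 160 [ 65.3 -43.6] 26.5 [165, 183, 200]
435 160 [ 65.2 -47.6] 26.6 [34, 54, 93]
450 160 [ 67.  -55.5] 10.3 [48, 64, 90]

215 235 [36.6 41.8] 28.1 [106, 113, 119]
222 235 [36.  36.9] 44.1 [130, 215, 245]
300 235 [35.9  6.4] 44.1 [128, 230, 250]
450 235 [ 35.8 -52.4] 44.3 [235, 245, 250]
470 235 [ 35.8 -60.4] 43.2 [122, 225, 249]
478 235 [ 36.9 -68.2] 11.6 [30, 55, 91]
```

All four plates now lie flat, staggered in x, so the jam was the tilt. Pushing again.

```bash
python3 - <<'E'
from hold import *
plan([*W(-.014,-.006),.075],1.4)
E
```

```text
[0.5373 0.126  0.2429] 1.25 -> [0.5741 0.1302 0.075 ] 1.4 | turn -0.15 x1, shift [0.0123, -0.0011, 0.056] x 3
```

Emit:
jog_arm --targets '[[0.6, [0.0123, -0.0011, 0.056], [0, 0, -0.15]], [0.6, [0.0123, -0.0011, 0.056], [0, 0, 0]], [0.6, [0.0123, -0.0011, 0.056], [0, 0, 0]], [0.6, [0, 0, 0.03], [0, 0, 0]], [0.6, [0, 0, 0.015], [0, 0, 0]], [0.6, [0, 0, 0], [0, 0, 0]], [0.6, [0, 0, 0], [0, 0, 0]]]'

```text
time_s: 42.02
tool_pos: [0.5733, 0.1301, 0.0272]
orientation: [1.0, 0.012, 0.001, -0.0]
wrist_force: [0.9, 0.3, -0.3]
width: 0.0521
grasp_force: 0.0
```

```bash
python3 - <<'E'
from hold import *
s=observe();print(H(s['tool_pos'])*1000,s['tool_pos'][2],s['wrist_force'])
E
```

```text
[-14.89232768  -6.07714056] 0.027244342718668234 [ 0.91776969  0.32208266 -0.29667799]
```

Emit:
jog_arm --targets '[[0.6, [0, 0, 0.0105], [0, 0, 0]], [0.6, [0, 0, 0], [0, 0, 0]], [0.6, [0.004, 0, 0], [0, 0, 0]], [0.6, [0.004, 0, 0], [0, 0, 0]], [0.6, [0.004, 0, 0], [0, 0, 0]]]'

```text
time_s: 42.65
tool_pos: [0.5842, 0.1302, 0.0154]
orientation: [1.0, 0.012, -0.0, 0.0]
wrist_force: [-4.9, -0.1, 3.1]
width: 0.052
grasp_force: 2.6
```

Emit:
jog_arm --targets '[[0.6, [0.004, 0, 0], [0, 0, 0]], [0.6, [0.004, 0, 0], [0, 0, 0]]]'

```text
time_s: 42.9
tool_pos: [0.5886, 0.1304, 0.0148]
orientation: [1.0, 0.012, -0.004, 0.0]
wrist_force: [-14.3, -1.0, 10.1]
width: 0.0524
grasp_force: 7.0
```

Emit:
jog_arm --targets '[[0.6, [0.004, 0, 0], [0, 0, 0]]]'

```text
time_s: 43.02
tool_pos: [0.592, 0.1306, 0.0146]
orientation: [1.0, 0.012, -0.005, 0.0]
wrist_force: [-14.9, -0.3, 12.0]
width: 0.052
grasp_force: 7.9
```

Emit:
jog_arm --targets '[[0.6, [0.004, 0, 0], [0, 0, 0]], [0.6, [0.004, 0, 0], [0, 0, 0]]]'

```text
time_s: 43.28
tool_pos: [0.6026, 0.1308, 0.0147]
orientation: [1.0, 0.012, -0.002, 0.0]
wrist_force: [-3.2, 0.3, -0.4]
width: 0.0523
grasp_force: 2.0
```

Emit:
jog_arm --targets '[[0.6, [0.003, 0, 0], [0, 0, 0]], [0.6, [0.002, 0, 0], [0, 0, 0]]]'

```text
time_s: 43.52
tool_pos: [0.6026, 0.1308, 0.0144]
orientation: [1.0, 0.013, -0.008, 0.0]
wrist_force: [-28.7, -1.8, 22.5]
width: 0.0522
grasp_force: 14.3
```

```bash
python3 - <<'E'
from hold import *
s=observe();print(H(s['tool_pos'])*1000,s['tool_pos'][2],s['wrist_force'])
E
```

```text
[14.44282545 -6.01999641] 0.01444755716266009 [-28.73819799  -1.75800653  22.47282221]
```

Emit:
jog_arm --targets '[[0.6, [-0.006, 0, 0], [0, 0, 0]], [0.6, [-0.008, 0, 0], [0, 0, 0]], [0.6, [0, 0, -0.03], [0, 0, 0]], [0.3, [0, 0, -0.06], [0, 0, 0]], [0.25, [0, 0, -0.04], [0, 0, 0]], [0.25, [0, 0.05, 0], [0, 0, -10]], [0.25, [0, 0, 0], [0, 0, -10]], [0.25, [0, 0, 0], [0, 0, -10]]]'

```text
time_s: 44.52
tool_pos: [0.5967, 0.0797, 0.1457]
orientation: [0.962, 0.273, 0.001, 0.0]
wrist_force: [0.1, -0.1, -1.1]
width: 0.0224
grasp_force: 0.0
```

Emit:
jog_arm --targets '[[0.25, [0, 0, 0], [0, 0, -10]], [0.25, [0, 0, 0], [0, 0, -10]], [0.25, [0, 0, 0], [0, 0, -10]], [0.25, [0, 0, 0], [0, 0, -10]], [0.25, [0, 0, 0], [0, 0, -10]], [0.25, [0, 0, 0], [0, 0, -10]], [0.25, [0, 0, 0], [0, 0, 0]], [0.25, [0, 0, 0], [0, 0, 0]]]'

```text
time_s: 45.52
tool_pos: [0.5964, 0.0805, 0.1453]
orientation: [0.7, 0.715, 0.0, 0.0]
wrist_force: [0.2, -0.4, -1.0]
width: 0.022
grasp_force: 0.0
```

```bash
python3 - <<'E'
from hold import *
plan([*W(.050,-.090),.085],91.4)
E
```

```text
[0.5964 0.0805 0.1453] 91.21 -> [0.6402 0.0477 0.085 ] 91.4 | turn -0.19 x1, shift [-0.0169, 0.0215, 0.0302] x 2
```

Emit:
jog_arm --targets '[[0.2, [-0.017, 0.0195, 0.03], [0, 0, 0]], [0.2, [-0.017, 0.0195, 0.03], [0, 0, 0]], [0.2, [0, 0, 0.035], [0, 0, 0]], [0.2, [0, 0, 0.024], [0, 0, 0]], [0.2, [0, 0, 0], [0, 0, 0]], [0.2, [0, 0, 0], [0, 0, 0]]]'

```text
time_s: 46.28
tool_pos: [0.6368, 0.0475, 0.0274]
orientation: [0.699, 0.715, 0.001, 0.001]
wrist_force: [0.8, 0.1, 0.3]
width: 0.0172
grasp_force: 0.0
```

```bash
python3 - <<'E'
from hold import *
s=observe();print(H(s['tool_pos'])*1000,s['tool_pos'][2],s['wrist_force'],yaw(s))
E
```

```text
[ 46.65800418 -90.16992039] 0.027385280826417155 [0.75721636 0.05505767 0.27880862] 91.34613328717741
```

Emit:
jog_arm --targets '[[0.2, [0, 0, 0.01], [0, 0, 0]], [0.2, [0.007, 0, 0], [0, 0, 0]], [0.2, [0.007, 0, 0], [0, 0, 0]], [0.2, [0.004, 0, 0], [0, 0, 0]], [0.2, [0.004, 0, 0], [0, 0, 0]]]'

```text
time_s: 46.9
tool_pos: [0.6356, 0.0687, 0.0166]
orientation: [0.698, 0.716, -0.001, 0.001]
wrist_force: [-0.7, -5.8, 0.8]
width: 0.0175
grasp_force: 3.1
```

Emit:
jog_arm --targets '[[0.2, [0.004, 0, 0], [0, 0, 0]], [0.2, [0.003, 0, 0], [0, 0, 0]]]'

```text
time_s: 47.15
tool_pos: [0.6355, 0.0752, 0.0166]
orientation: [0.698, 0.716, -0.001, 0.001]
wrist_force: [-0.9, -6.5, 0.8]
width: 0.0176
grasp_force: 3.1
```

Emit:
jog_arm --targets '[[0.2, [0.002, 0, 0], [0, 0, 0]], [0.2, [0, 0, 0], [0, 0, 0]]]'

```text
time_s: 47.4
tool_pos: [0.6354, 0.0771, 0.0166]
orientation: [0.698, 0.716, -0.001, 0.001]
wrist_force: [-0.8, -6.1, 1.7]
width: 0.0175
grasp_force: 2.9
```

```bash
python3 - <<'E'
from hold import *
s=observe();print(H(s['tool_pos'])*1000,s['tool_pos'][2],s['wrist_force'],yaw(s))
E
```

```text
[ 45.99328229 -60.51511242] 0.016597360287870525 [-0.8375847  -6.07772364  1.72375525] 91.40982722645829
```

Force is steady at 6 N, so it is still sliding. I'll press on until it rises.

Emit:
jog_arm --targets '[[0.2, [0.0015, 0, 0], [0, 0, 0]], [0.2, [0, 0, 0], [0, 0, 0]]]'

```text
time_s: 47.65
tool_pos: [0.6354, 0.0772, 0.0166]
orientation: [0.698, 0.716, -0.001, 0.001]
wrist_force: [-1.1, -11.3, 1.7]
width: 0.0173
grasp_force: 5.3
```

Emit:
jog_arm --targets '[[0.2, [0.0015, 0, 0], [0, 0, 0]], [0.2, [0, 0, 0], [0, 0, 0]]]'

```text
time_s: 47.9
tool_pos: [0.6354, 0.0772, 0.0166]
orientation: [0.698, 0.716, -0.002, 0.002]
wrist_force: [-1.4, -15.6, 1.9]
width: 0.0174
grasp_force: 7.8
```

Emit:
jog_arm --targets '[[0.2, [0.0015, 0, 0], [0, 0, 0]], [0.2, [0, 0, 0], [0, 0, 0]]]'

```text
time_s: 48.15
tool_pos: [0.6354, 0.0773, 0.0166]
orientation: [0.698, 0.716, -0.003, 0.003]
wrist_force: [-1.7, -20.1, 1.7]
width: 0.0173
grasp_force: 10.3
```

It reached a hard stop at y = −60.5, with the force rising and no further motion. Backing off to inspect from above.

Emit:
jog_arm --targets '[[0.2, [-0.01, 0, 0], [0, 0, 0]], [0.2, [-0.01, 0, 0], [0, 0, 0]], [0.2, [0, 0, -0.06], [0, 0, 0]], [0.2, [0, 0, -0.06], [0, 0, 0]], [0.2, [0, 0, -0.06], [0, 0, 0]], [0.2, [0, 0, -0.06], [0, 0, 0]], [0.2, [0, 0, 0], [0, 0, 0]], [0.2, [0, 0, 0], [0, 0, 0]]]'

```text
time_s: 49.15
tool_pos: [0.6354, 0.0632, 0.2559]
orientation: [0.698, 0.716, 0.0, -0.0]
wrist_force: [-0.1, 0.6, -0.4]
width: 0.0173
grasp_force: 0.0
```

```bash
python3 look.py w11; python3 - <<'E'
from hold import *
i=cv2.imread('pics/w11.png')
cv2.imwrite('pics/w11c.png',cv2.resize(i[0:230,170:470],None,fx=2.6,fy=2.6,interpolation=cv2.INTER_CUBIC))
E
```

```text
49.15 [0.6354 0.0632 0.2559] 91.42325770387473 [ 6.98269996e-01  7.15834467e-01  6.61116721e-05 -1.53063413e-04]
```

View pics/w11c.png

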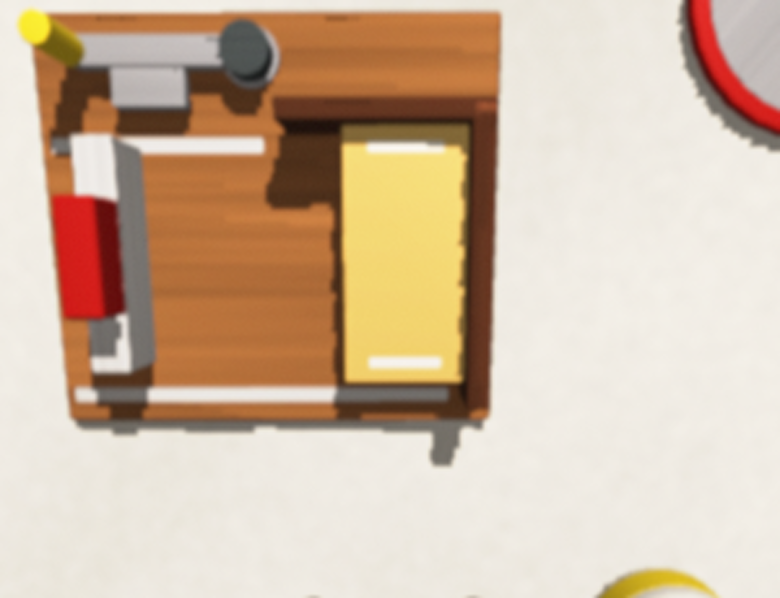

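Blonde sits neatly in the corner (crop 342–468, 125–382), with nothing protruding. One more x tap will make sure every edge is flush.

Emit:
jog_arm --targets '[[0.6, [0, 0, 0.015], [0, 0, 10]], [0.6, [0, 0, 0.015], [0, 0, 10]], [0.6, [0, 0, 0.015], [0, 0, 10]], [0.6, [0, 0, 0.015], [0, 0, 10]], [0.6, [0, 0, 0.015], [0, 0, 10]], [0.6, [0, 0, 0.015], [0, 0, 10]], [0.6, [0, 0, 0], [0, 0, 10]], [0.6, [0, 0, 0], [0, 0, 10]]]'

```text
time_s: 50.2
tool_pos: [0.6336, 0.0631, 0.1627]
orientation: [0.995, 0.097, -0.003, -0.0]
wrist_force: [0.4, -0.3, -0.8]
width: 0.052
grasp_force: 0.0
```

Emit:
jog_arm --targets '[[0.6, [0, 0, 0], [0, 0, 10]], [0.6, [0, 0, 0], [0, 0, 0]], [0.6, [0, 0, 0], [0, 0, 0]]]'

```text
time_s: 50.58
tool_pos: [0.6348, 0.0631, 0.1647]
orientation: [1.0, 0.014, -0.001, -0.0]
wrist_force: [-0.5, -0.4, -0.3]
width: 0.0525
grasp_force: 0.0
```

```bash
python3 - <<'E'
from hold import *
plan([*W(.002,0),.082],1.4)
E
```

```text
[0.6348 0.0631 0.1647] 1.6 -> [0.59   0.1365 0.082 ] 1.4 | turn 0.20 x1, shift [-0.0143, -0.0249, 0.0276] x 3
```

Emit:
jog_arm --targets '[[0.6, [-0.0143, -0.0249, 0.0276], [0, 0, 0.2]], [0.6, [-0.0143, -0.0249, 0.0276], [0, 0, 0]], [0.6, [-0.0143, -0.0249, 0.0276], [0, 0, 0]], [0.6, [0, 0, 0.035], [0, 0, 0]], [0.6, [0, 0, 0.02], [0, 0, 0]], [0.6, [0, 0, 0], [0, 0, 0]], [0.6, [0, 0, 0], [0, 0, 0]]]'

```text
time_s: 51.45
tool_pos: [0.5923, 0.1364, 0.0296]
orientation: [1.0, 0.01, 0.001, -0.0]
wrist_force: [1.0, 1.3, 0.8]
width: 0.0524
grasp_force: 0.0
```

```bash
python3 - <<'E'
from hold import *
s=observe();print(H(s['tool_pos'])*1000,s['tool_pos'][2],s['wrist_force'],yaw(s))
E
```

```text
[ 4.29817834 -0.16647659] 0.029641711077164352 [0.95743211 1.25984763 0.84287852] 1.1960238488633952
```

Emit:
jog_arm --targets '[[0.6, [0, 0, 0.012], [0, 0, 0]], [0.6, [0, 0, 0], [0, 0, 0]], [0.6, [0.004, 0, 0], [0, 0, 0]], [0.6, [0.004, 0, 0], [0, 0, 0]], [0.6, [0.002, 0, 0], [0, 0, 0]], [0.6, [0.0015, 0, 0], [0, 0, 0]], [0.6, [0, 0, 0], [0, 0, 0]]]'

```text
time_s: 52.32
tool_pos: [0.6024, 0.137, 0.0164]
orientation: [1.0, 0.011, -0.0, -0.0]
wrist_force: [-0.9, -0.3, 1.4]
width: 0.0521
grasp_force: 0.6
```

Emit:
jog_arm --targets '[[0.6, [0.0015, 0, 0], [0, 0, 0]], [0.6, [0, 0, 0], [0, 0, 0]]]'

```text
time_s: 52.58
tool_pos: [0.6024, 0.137, 0.0162]
orientation: [1.0, 0.011, -0.002, 0.0]
wrist_force: [-7.0, -1.7, 5.3]
width: 0.0521
grasp_force: 3.6
```

Emit:
jog_arm --targets '[[0.6, [0.001, 0, 0], [0, 0, 0]], [0.6, [0, 0, 0], [0, 0, 0]]]'

```text
time_s: 52.82
tool_pos: [0.6025, 0.137, 0.0162]
orientation: [1.0, 0.011, -0.003, 0.0]
wrist_force: [-9.7, -1.4, 9.3]
width: 0.0522
grasp_force: 5.3
```

```bash
python3 - <<'E'
from hold import *
s=observe();print(H(s['tool_pos'])*1000,s['tool_pos'][2],s['wrist_force'],yaw(s))
E
```

```text
[14.46171372  0.13755844] 0.01618684561593241 [-9.68938767 -1.41830066  9.33318594] 1.2542461428823584
```

The stop is at the same place, so the pile is squared. Now I'll push the jaw home from behind its fin.

Emit:
jog_arm --targets '[[0.6, [-0.006, 0, 0], [0, 0, 0]], [0.6, [-0.004, 0, -0.01], [0, 0, 0]], [0.3, [0, 0, -0.05], [0, 0, 0]], [0.15, [0, 0, -0.05], [0, 0, 0]], [0.15, [-0.056, 0, 0], [0, 0, 0]], [0.15, [-0.052, 0, 0], [0, 0, 0]], [0.15, [0, 0, 0], [0, 0, 0]], [0.15, [0, 0, 0], [0, 0, 0]]]'

```text
time_s: 53.82
tool_pos: [0.4883, 0.1347, 0.1277]
orientation: [1.0, 0.011, 0.002, -0.0]
wrist_force: [0.9, -0.4, -0.3]
width: 0.0141
grasp_force: 0.0
```

```bash
python3 - <<'E'
from hold import *
s=observe();print(s['width']);plan([*W(-.1,0),.064],1.4)
E
```

```text
0.014140717179435318
[0.4883 0.1347 0.1277] 1.2 -> [0.488  0.1341 0.064 ] 1.4 | turn -0.20 x1, shift [-0.0001, 0.0003, 0.0319] x 2
```

Emit:
jog_arm --targets '[[0.15, [0, 0, 0.032], [0, 0, 0]], [0.15, [0, 0, 0.0315], [0, 0, 0]], [0.15, [0, 0, 0], [0, 0, 0]], [0.15, [0.008, 0, 0], [0, 0, 0]], [0.15, [0.012, 0, 0], [0, 0, 0]], [0.15, [0.012, 0, 0], [0, 0, 0]], [0.15, [0.012, 0, 0], [0, 0, 0]], [0.15, [0.012, 0, 0], [0, 0, 0]]]'

```text
time_s: 54.82
tool_pos: [0.5441, 0.1358, 0.0632]
orientation: [1.0, 0.01, 0.0, -0.0]
wrist_force: [-2.3, 0.4, 2.2]
width: 0.0133
grasp_force: 1.4
```

Emit:
jog_arm --targets '[[0.15, [0.012, 0, 0], [0, 0, 0]], [0.15, [0.011, 0, 0], [0, 0, 0]], [0.15, [0.008, 0, 0], [0, 0, 0]], [0.15, [0.005, 0, 0], [0, 0, 0]], [0.15, [0.003, 0, 0], [0, 0, 0]], [0.15, [0, 0, 0], [0, 0, 0]]]'

```text
time_s: 55.58
tool_pos: [0.5824, 0.1364, 0.0629]
orientation: [1.0, 0.01, 0.0, 0.0]
wrist_force: [0.3, -0.2, 0.3]
width: 0.0131
grasp_force: 0.1
```

```bash
python3 - <<'E'
from hold import *
s=observe();print(H(s['tool_pos'])*1000,s['tool_pos'][2],s['wrist_force'],yaw(s))
E
```

```text
[-5.55395946  0.02443029] 0.06290836536742123 [ 0.33958604 -0.23769746  0.25389758] 1.2006523196759025
```

Nearly there; now small pushes until the force rises at the end stop.

Emit:
jog_arm --targets '[[0.15, [0.002, 0, 0], [0, 0, 0]], [0.15, [0.002, 0, 0], [0, 0, 0]]]'

```text
time_s: 55.82
tool_pos: [0.5851, 0.1365, 0.0628]
orientation: [1.0, 0.011, -0.001, 0.0]
wrist_force: [-9.5, -1.4, 6.3]
width: 0.0133
grasp_force: 4.5
```

Emit:
jog_arm --targets '[[0.15, [0.002, 0, 0], [0, 0, 0]], [0.15, [0, 0, 0], [0, 0, 0]]]'

```text
time_s: 56.08
tool_pos: [0.5851, 0.1365, 0.0628]
orientation: [1.0, 0.011, -0.003, 0.0]
wrist_force: [-13.3, -1.0, 9.3]
width: 0.0131
grasp_force: 6.7
```

```bash
python3 - <<'E'
from hold import *
s=observe();print(H(s['tool_pos'])*1000,s['tool_pos'][2],s['wrist_force'],yaw(s))
E
```

```text
[-2.85295144  0.04833276] 0.06284942966162112 [-13.25201635  -0.98356631   9.30275268] 1.2252448410598389
```

The jaw is home with a hard stop at the expected place. Now the lock arm: grip the knob and swing it back.

Emit:
jog_arm --targets '[[0.15, [-0.008, 0, 0], [0, 0, 0]], [0.15, [-0.01, 0, 0], [0, 0, 0]], [0.4, [0, 0, -0.06], [0, 0, 0]], [0.45, [-0.033, -0.04, 0], [0, 0, 0]], [0.45, [-0.033, -0.04, 0], [0, 0, 0]], [0.45, [0, 0, 0], [0, 0, 0]], [0.45, [0, 0, 0], [0, 0, 0]]]' --force 10

```text
time_s: 56.95
tool_pos: [0.5027, 0.2148, 0.1232]
orientation: [1.0, 0.011, 0.001, 0.0]
wrist_force: [0.3, -0.5, 0.8]
width: 0.0387
grasp_force: 0.0
```

```bash
python3 - <<'E'
from hold import *
s=observe();print(s['width'],H(s['tool_pos']));plan([*W(-.084,.0805),.036],1.4)
k0=W(-.0835,.0805)
for a in (15,30,45,60,75,85,90,92):
    a=np.radians(a);w=W(-.0135-.07*np.cos(a),.0805-.07*np.sin(a));D=R.T@(w-k0);print(np.degrees(a),'tool',np.round([D[0],-D[1]],4));k0=w
E
```

```text
0.03866577561129175 [-0.08339089  0.08039526]
[0.5027 0.2148 0.1232] 1.25 -> [0.5021 0.2149 0.036 ] 1.4 | turn -0.15 x1, shift [-0.0003, -0.0001, 0.0436] x 2
14.999999999999998 tool [0.0024 0.0181]
29.999999999999996 tool [0.007  0.0169]
45.0 tool [0.0111 0.0145]
59.99999999999999 tool [0.0145 0.0111]
75.0 tool [0.0169 0.007 ]
85.0 tool [0.012  0.0021]
90.0 tool [0.0061 0.0003]
92.0 tool [ 0.0024 -0.    ]
```

Emit:
jog_arm --targets '[[0.45, [0, 0, 0.045], [0, 0, 0]], [0.45, [0, 0, 0.041], [0, 0, 0]], [0.45, [0, 0, 0], [0, 0, 0]], [0, [0, 0, 0], [0, 0, 0]], [0, [0, 0, 0], [0, 0, 0]], [0, [0, 0, 0], [0, 0, 0]], [0, [0, 0, 0], [0, 0, 0]]]'

```text
time_s: 57.82
tool_pos: [0.5033, 0.2149, 0.0381]
orientation: [1.0, 0.011, 0.001, -0.0]
wrist_force: [-0.1, -1.0, 3.7]
width: 0.0115
grasp_force: 10.0
```

Emit:
jog_arm --targets '[[0, [0.0025, 0.018, 0], [0, 0, 0]], [0, [0.007, 0.017, 0], [0, 0, 0]], [0, [0.011, 0.0145, 0], [0, 0, 0]], [0, [0.0145, 0.011, 0], [0, 0, 0]], [0, [0.017, 0.007, 0], [0, 0, 0]], [0, [0.012, 0.002, 0], [0, 0, 0]], [0, [0.006, 0.0005, 0], [0, 0, 0]], [0, [0.002, 0, 0], [0, 0, 0]]]'

```text
time_s: 58.82
tool_pos: [0.574, 0.1466, 0.0368]
orientation: [1.0, 0.011, -0.003, -0.0]
wrist_force: [-10.3, 2.7, 11.5]
width: 0.0111
grasp_force: 10.0
```

```bash
python3 - <<'E'
from hold import *
s=observe();print(s['width'],H(s['tool_pos'])*1000,s['wrist_force'])
E
```

```text
0.01111776559826559 [-13.74524064  10.42452266] [-10.33204384   2.71754971  11.45739025]
```

Emit:
jog_arm --targets '[[0.35, [0, 0, 0], [0, 0, 0]], [0.35, [0, 0, 0], [0, 0, 0]], [0.35, [0, 0, 0], [0, 0, 0]], [0.35, [0, 0, -0.03], [0, 0, 0]], [0.35, [0, 0, -0.06], [0, 0, 0]], [0.35, [-0.02, 0, -0.06], [0, 0, 0]], [0.35, [-0.02, 0, -0.06], [0, 0, 0]], [0.35, [0, 0, 0], [0, 0, 0]]]'

```text
time_s: 59.82
tool_pos: [0.5389, 0.146, 0.2525]
orientation: [1.0, 0.011, 0.006, -0.001]
wrist_force: [-0.5, 0.3, -0.1]
width: 0.0306
grasp_force: 0.0
```

```bash
python3 look.py w12; python3 - <<'E'
from hold import *
i=cv2.imread('pics/w12.png')
cv2.imwrite('pics/w12c.png',cv2.resize(i[0:230,190:490],None,fx=2.6,fy=2.6,interpolation=cv2.INTER_CUBIC))
E
```

```text
59.825 [0.5389 0.146  0.2525] 1.2156354053138843 [ 9.99926383e-01  1.06110715e-02  5.85637269e-03 -5.79734075e-04]
```

View pics/w12c.png

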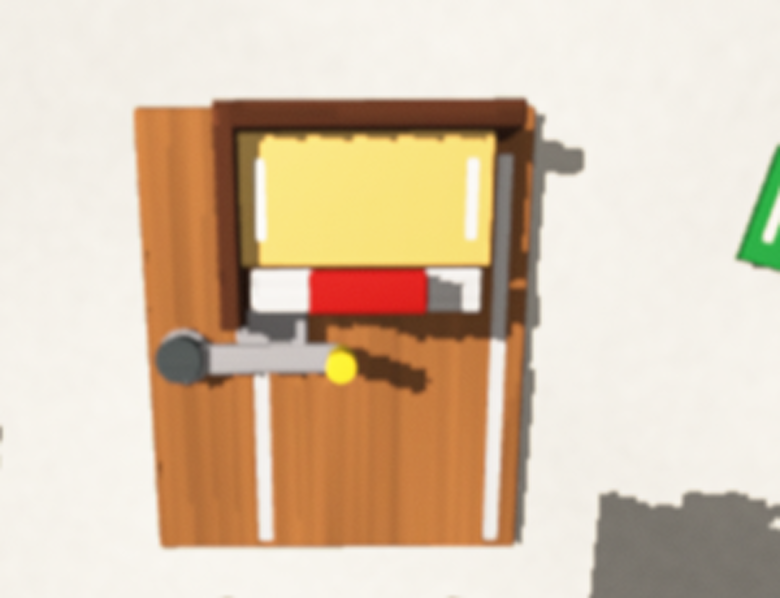

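The pile sits squared in the corner (crop 240–495, 130–265), the jaw is home against it, and the lock arm lies straight across behind. Handing in.

```bash
python3 -c "
from workcell import *
print(close_job())"
```

```text
the job is handed in; nothing more can be done
None
```

The job is handed in after about 60 s of robot time: all four plates present (copper was absent) are piled in the corner, the jaw is home and the lock arm is across behind it, as the last picture shows; the judge gave no verdict.

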